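Bring the cup holder round its track to the armchair and stand the cup in it

TASK

Slide the empty cup holder gently along its track, round the bend and fully home against the wooden stop at the armchair end, easing it rather than forcing it wherever it binds. Then stand the mint-green cup upright in the holder, without dropping it, let go, and leave the other things on the tray where they are.

Things in the scene. Friction and masses are not known exactly. Their poses are not given: they have to be found in the camera images.
- board: Dark oak base board, 240 (x) x 320 (y) x 10 mm, fixed; origin centre of underside, z up. Carries an aluminium track, 40 mm wide, top 28 mm above the underside, with a 10 mm slot along its middle. Slot's middle line in this frame (mm): x = 65 from y = -135 to y = 35+e, then a quarter bend of radius 60 about (5, 35+e), then y = 95+e from x = 5 to the stop at x = -100.
- bend (a point): Point on the board's top at its x = 5, y = 35 mm: centre of the bend as drawn (e = 0), axes as the board's. The track is screwed down through slotted holes, so it really sits e = -16 to +16 mm off along the board's y, the same for the whole track and for the whole job. No pose tells e: it must be felt (or seen).
- stop (a point): Middle of the face of the oak stop block at the armchair end of the track: board x = -100, y = 95 mm, 28 mm above the board's underside; axes as the board's. The block is fixed to the board, 90 mm wide along y, its top 55 mm above the underside. Home, the holder's disc touches this face: the holder's origin is then at board x = -60 mm.
- holder: Cup holder: grey disc, 80 mm across, 6 mm thick, lying on the track; collar on it inside 70, outside 78 mm across, its top 36 mm above the underside. Origin: centre of the disc's underside; x along the travel, to the bend and the stop; z up. 0.2 to 0.35 kg. Studs at x = +24 and -24 mm ride in the slot with 1 mm play each side and feet below its lips: it slides and turns but cannot lift out.
- holder_knob (a point): Middle of the wooden knob that moves the holder: upright round post 16 mm thick, axis at x = -75 mm in the holder's frame (on an 18 mm wide arm behind the disc), 6 to 48 mm above the disc's underside, this point at 27 mm. Gap to the collar 28 mm. Pushed true, the holder drags with 1 to 2 N; pushed askew it binds, and 5 N at the knob is then too much.
- cup: Mint-green ceramic cup without a handle, 80 mm high, 63 mm across at the rim, 59 mm just above the foot, wall 4 mm, about 0.2 kg, standing on the tray table. Origin at the centre of its underside, z up. It must stand on the disc inside the collar, its underside then 6 mm above the holder's origin.
- dish: Round glass paperweight dish, 88 mm across, 26 mm high; leave alone. Origin at the centre of its underside. It and the cup stand on opposite sides of the board, either way round.
- charger: Bronze-coloured plastic charging case with a closed flap, 56 x 80 x 35 mm, beyond the board; leave alone. Origin at the centre of its underside.
- wand: Steel battery magnet wand, 120 mm long, 12 mm thick, lying on the board inside the bend; leave alone. Origin at its middle, on the board's top; x along it.
Not all that is in view belongs to the job. Of the things that look like the cup, the largest one is meant.

How it is judged:
On the way:
1. the empty holder has been slid round the bend and stands home against the stop (x of holder in the frame of board below -0.057 m and horizontal distance between cup and holder above 0.06 m), for 0.2 s.
At the end, for the whole second after the job is handed in: The holder is home, within 3 mm of touching the stop; the cup stands upright (within 0.1 rad) on its floor inside the collar (within 9 mm of its centre, underside within 4 mm of the floor); both at rest and released (x of holder in the frame of board below -0.057 m and horizontal distance between cup and holder below 0.009 m and z of cup in the frame of holder below 0.01 m and angle between cup's own z axis and vertical below 0.1 rad and linear speed of each of cup, holder below 0.02 m/s).
It fails at once if the empty holder is forced or jammed: more than 20 N between it and its track and stop (contact force between holder and board above 20 N and horizontal distance between cup and holder above 0.06 m).
It fails at once if the cup is banged into the holder (more than 40 N) (contact force between cup and holder above 40 N).
It fails at once if the cup is let go over the holder before it stands on its floor (more than 5 mm above it) (horizontal distance between cup and holder below 0.03 m and z of cup in the frame of holder above 0.011 m and contact force between the fingers and cup below 0.05 N).
It fails at once if the glass dish, the charging case or the magnet wand is moved by more than 20 mm (distance of any of dish, charger, wand from where it was at the start of the episode above 0.02 m).
It also fails if it takes over 72 s, if anything falls off the work surface, if the arm or the gripper's body presses on something with over 40 N, if the wrist force passes 120 N, or if a joint passes its speed limit or range.

ROBOT

A 6-joint arm with a two-finger parallel gripper is mounted at the origin on the work surface. World frame = base frame: x ahead of the robot, y to its left, z up, the work surface at z = 0. Lengths are in m, angles in rad, forces in N, time in s.
With the tool pointing down it reaches from about 0.35 to 0.975 m from the base axis. Payload 17.4 kg.
Tool frame: the origin (TCP) lies at the very end of the fingers, on their centre line; the grasp point (between the pads) lies 19 mm behind it; z points along the fingers, y is the line along which they close (so a half turn about z gives the same grasp; the last joint's range is limited). The gripper opens to 85 mm and grips with 20 to 120 N. Pads are 22 mm wide; open, the fingers measure 114 mm over their backs; the gripper's body (76 mm by 85 mm) begins 54 mm behind the grasp point. The pads swing forward as they close: fully open they stand 13 mm farther back than shut.
Start: joints at [1.157, 0.116, 1.442, -0, 1.584, -0.038], TCP at [0.248, 0.628, 0.231] pointing down, gripper open.
Joint ranges: [-2.83, 2.83], [-0.83, 2.19], [0.07, 2.5], [-1.14, 4.28], [0.01, 3], [-2.97, 2.97]. Speed limits (rad/s): [1.89, 1.89, 2.22, 3.14, 3.14, 3.14].

INTERFACE

Orientations are given as a unit quaternion [w, x, y, z].
In Python, from cell import arm, eyes gives the robot as it stands.
- The arm moves only by the tool jog_arm, never from a script. Its argument "moves" is a list of rows, each an object of numbers: "dx", "dy", "dz": the shift along the tool's x, y, z in m; "wx", "wy", "wz": the turn, a rotation vector about the tool's x, y, z in rad; "gripper": the opening, from -1 (shut) to 1 (fully open). In form: [{"dx": .., "dy": .., "dz": .., "wx": .., "wy": .., "wz": .., "gripper": ..}, ...]. A call has 1 to 20 rows; each row is the pose to reach, as a shift and turn from the pose commanded when the call began, along the tool's axes at that moment; what a row does not reach only later rows make up. A row lasts 1/8 s, in which the tool goes at most 62.5 mm and 10.7 degrees, less where a joint would pass 70% of its speed; a pose out of reach is approached as far as the arm can. A call with a gripper value outside its range is refused whole. The fingers move at their own pace and stop on an object; the grip force is fixed at half the most. Time passes only in rows, so rows that repeat a pose let the fingers close. It gives the time, the measured TCP pose, the force, the opening and the grip force at its end, in the units of the state.
- arm.get_state(): the state, without advancing time (a new reading comes with each control period).
- eyes.get_image(name): name is "side" or "top"; returns (picture, depth): 384x512x3 uint8, red, green, blue; 384x512 float32, m along the optical axis (not along the pixel's ray), 0 where there is no reading.
- eyes.get_calibration(name): a dict with "mtx" (3x3 intrinsics, pixels), "rvec" (rotation vector, rad) and "tvec" (3), from world to camera coordinates, as OpenCV has them. Camera axes: x right, y down, z forward; pixel columns grow to the right and rows downward; lengths in m; the calibration is good to about 2 mm. A picture is of the moment at which its call begins. get_calibration takes no time and is no camera call.
- arm.job_done(): hands the job in; it is judged then, once.
The state is a dict: "time": time; "qpos": joint angles; "joint_velocities": joint speeds; "joint_efforts": joint torques, N m; "position": TCP position; "tool_rot": TCP orientation; "force": force on the tool from outside, world axes, zero at the start; "ft_torque": the same for the moment, N m; "gripper_width": finger opening in m; "grip_force": force on a finger pad.
Only numpy, scipy, OpenCV 4.12 (cv2) and the standard library are available. Lean on these libraries where they do the work, as an engineer would, in place of code of your own. Each camera call takes 0.05 s, during which the arm holds its last target. There are 200 camera calls.

## Working session

There is one attempt and no reset: what is moved stays moved. The work goes in short steps, Python scripts to look and compute and a tool call to move; the robot and the scene stay as the last step left them, time stands still between calls to the robot, and variables do not carry over. Pictures are saved under pics/ and viewed, at most 10 in all, crops included, and the job is handed in when it is done.

Besides the shell and the picture viewer there is one more tool, called after ">>>" by a JSON object that holds its "api" and its "payload", one argument or row to a line. jog_arm: Moves the arm, as the interface text tells. Its arguments: {"type":"object","properties":{"moves":{"type":"array","items":{"type":"object","properties":{"dx":{"type":"number"},"dy":{"type":"number"},"dz":{"type":"number"},"wx":{"type":"number"},"wy":{"type":"number"},"wz":{"type":"number"},"gripper":{"type":"number"}}}}},"required":["moves"]}

```bash
mkdir -p pics
cat > h.py <<'E'
from cell import arm, eyes
import numpy as np, cv2
from scipy.spatial.transform import Rotation as R
def grab(n):
    im,d=eyes.get_image(n); c=eyes.get_calibration(n)
    K=np.array(c["mtx"]);Rm=cv2.Rodrigues(np.array(c["rvec"],float))[0];t=np.array(c["tvec"],float).ravel()
    v,u=np.mgrid[:384,:512]
    P=np.stack([(u-K[0,2])/K[0,0]*d,(v-K[1,2])/K[1,1]*d,d],-1)
    W=(P-t)@Rm; W[d==0]=np.nan
    return im,d,W,K,Rm,t
def save(im,n,s=1.5): cv2.imwrite("pics/"+n,cv2.resize(im[:,:,::-1],None,fx=s,fy=s))
E
python3 - <<'E'
from h import *
s=arm.get_state();print(s)
for n in("top","side"):
    im,d,W,K,Rm,t=grab(n);save(im,n+"0.png");np.savez(n+"0.npz",im=im,W=W);print(n,K,-Rm.T@t)
E
```

```text
{'time': 0.0, 'qpos': array([ 1.15719013e+00,  1.16496108e-01,  1.44224222e+00, -4.19202134e-06,
        1.58403245e+00, -3.77966124e-02]), 'joint_velocities': array([-0.00051848, -0.00090356,  0.00199297, -0.00102664, -0.00029587,
       -0.00138502]), 'joint_efforts': array([ 3.42962398e-03, -7.31976557e+01, -6.32506013e+01,  1.16704769e-04,
        6.07476424e-03, -1.15419277e-05]), 'position': array([0.24767296, 0.6277146 , 0.23056966]), 'tool_rot': array([-1.29783936e-04,  1.86800972e-01,  9.82397603e-01, -5.74592701e-04]), 'force': array([-0.65684305, -0.26285549,  0.68860154]), 'ft_torque': array([ 0.01279302, -0.00642956,  0.01230419]), 'grip_force': 0.0, 'gripper_width': 0.08550626586162072}
top [[487.65532213   0.         258.48822554]
 [  0.         487.65532213 191.86054804]
 [  0.           0.           1.        ]] [ 0.43180796 -0.06511818  1.2606238 ]
side [[412.07125684   0.         245.43601664]
 [  0.         412.07125684 182.97727214]
 [  0.           0.           1.        ]] [ 0.36503447 -0.97078906  0.77525848]
```

View pics/top0.png

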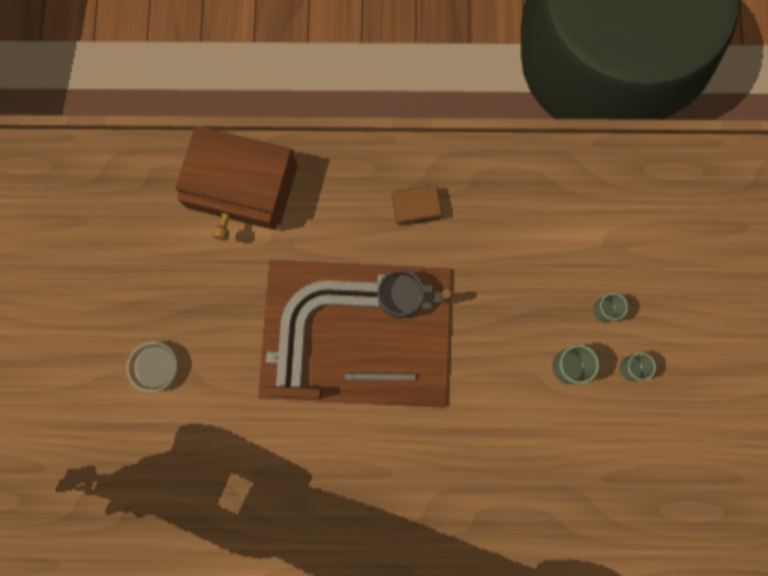

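View pics/side0.png

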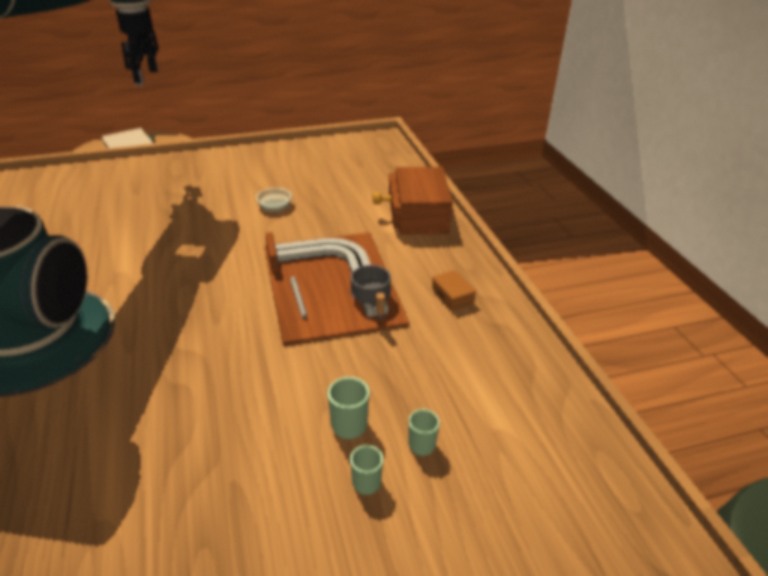

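The top view (1.5x pixels) shows the board spanning (260–452, 261–406), the holder at (402,293) with its knob at (447,293), and the bend on the left. The stop is at (290,392). The large cup is at (576,363), with two smaller decoys next to it. The dish is at (153,366), the wand at (380,377) and the charger at (416,204).

```bash
cat > m.py <<'E'
from h import *
z=np.load("top0.npz");im,W=z["im"],z["W"]
c=eyes.get_calibration("top");K=np.array(c["mtx"]);Rm=cv2.Rodrigues(np.array(c["rvec"],float))[0];t=np.array(c["tvec"],float).ravel()
def ray(u,v,zz): # pixel->world at height
    C=-Rm.T@t; d=Rm.T@np.array([(u-K[0,2])/K[0,0],(v-K[1,2])/K[1,1],1]); return C+d*(zz-C[2])/d[2]
Z=W[...,2]
print("table z",np.nanmedian(Z[150:250,20:60]),np.nanstd(Z[150:165,20:60]))
# board: window pixels (orig) 165-310,165-280
w=np.zeros(Z.shape,bool);w[168:276,168:306]=1
m=(w&(Z>0.005)).astype(np.uint8)
m=cv2.morphologyEx(m,cv2.MORPH_OPEN,np.ones((3,3)))
n,l,st,_=cv2.connectedComponentsWithStats(m);k=1+st[1:,4].argmax();m=(l==k)
p=W[m&(Z<0.02)][:,:2].astype(np.float32)
r=cv2.minAreaRect(p);print("board rect",r)
# precise by pixel contour at z=.01
cs=cv2.findContours((m&True).astype(np.uint8),cv2.RETR_EXTERNAL,cv2.CHAIN_APPROX_NONE)[0][0][:,0]
for (a,b) in [(0.02,0.04)]:pass
tr=w&(Z>0.022)&(Z<0.034);print("track n",tr.sum())
np.save("track.npy",W[tr])
for nm,(u0,u1,v0,v1),zz in [("cup",(360,405,220,262),.08),("c2",(390,425,190,220),.06),("c3",(410,445,230,260),.06),("dish",(80,125,222,265),.026)]:
    s=np.zeros(Z.shape,bool);s[v0:v1,u0:u1]=1
    q=W[s&(Z>0.012)];h=np.percentile(q[:,2],97);rim=q[q[:,2]>h-.012]
    e=cv2.minEnclosingCircle(rim[:,:2].astype(np.float32));print(nm,h,e,len(rim))
s=np.zeros(Z.shape,bool);s[175:220,245:285]=1
q=W[s&(Z>0.058)&(Z<.075)];print("collar",cv2.minEnclosingCircle(q[:,:2].astype(np.float32)),np.percentile(q[:,2],[5,50,95]))
s[:]=0;s[185:205,286:306]=1
q=W[s&(Z>0.05)];print("knob",len(q),np.median(q,0) if len(q) else 0,q.max(0) if len(q) else 0)
vis=cv2.resize(im[160:290,160:320],None,fx=5,fy=4.5,interpolation=cv2.INTER_CUBIC)[:,:,::-1]
cv2.imwrite("pics/crop.png",cv2.resize(im[165:280,165:310],None,fx=5,fy=5,interpolation=cv2.INTER_CUBIC)[:,:,::-1])
E
python3 m.py
```

```text
table z -0.0001715710039589674 0.0025021276944799434
board rect ((0.5657686591148376, 0.009780079126358032), (0.31993016600608826, 0.2399130016565323), 87.80606842041016)
track n 1796
cup 0.0825180223212256 ((0.5110944509506226, -0.353420615196228), 0.03169521316885948) 167
c2 0.06128044641733805 ((0.6085526943206787, -0.4180499315261841), 0.023502912372350693) 102
c3 0.061107990712848115 ((0.5095483064651489, -0.4599694609642029), 0.023472731932997704) 107
dish 0.029081339979867876 ((0.5020594596862793, 0.3536359667778015), 0.044352464377880096) 304
collar ((0.6272736191749573, -0.06606414169073105), 0.03906429186463356) [0.05909439 0.06367679 0.06792716]
knob 42 [ 0.62196168 -0.14047134  0.07501801] [ 0.63197162 -0.13322835  0.08282066]
```

View pics/crop.png

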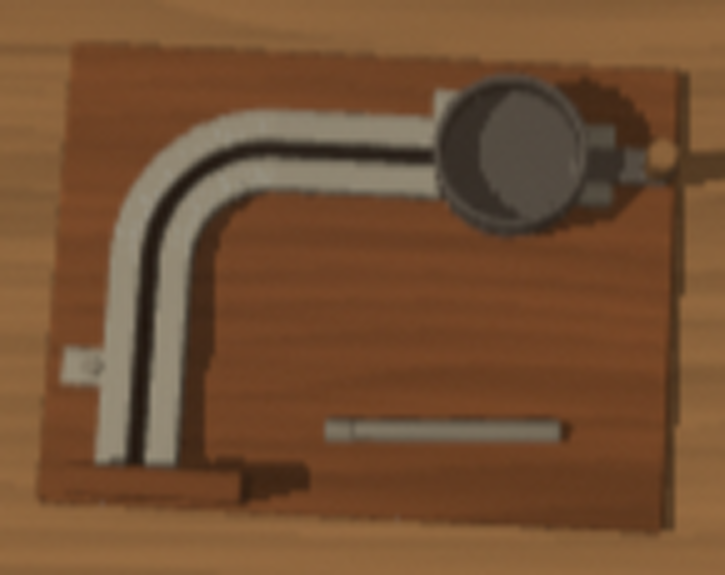

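The crop shows the track clearly: the slot leg runs at (135–150, 200–460), and the holder is still on the straight. Next I fit e and plan the knob path.

```bash
cat > fit.py <<'E'
from m import *
from scipy.optimize import least_squares
th=np.radians(87.806-90);bc=np.array([.56577,.00978])
ex=np.array([np.cos(th),np.sin(th)]);ey=np.array([-np.sin(th),np.cos(th)])
v,u=np.mgrid[:384,:512]
def raymap(zz):
    C=-Rm.T@t;d=np.stack([(u-K[0,2])/K[0,0],(v-K[1,2])/K[1,1],np.ones(u.shape)],-1)@Rm
    return (C+d*((zz-C[2])/d[...,2])[...,None])[...,:2]
I=im.astype(float);sat=I.max(-1)-I.min(-1)
G=raymap(.028)-bc;B=np.stack([G@ex,G@ey],-1)*1000
grey=w&(sat<30)&(I.mean(-1)>110)
for nm,sel,ax in [("leg",(B[...,0]>-80)&(B[...,0]<-10)&(B[...,1]>40),1),("str",(B[...,1]>-15)&(B[...,1]<25)&(B[...,0]>20),0)]:
    s=sel&grey; o=1-ax; mids=[];wd=[]
    for a in np.arange(B[s][:,o].min(),B[s][:,o].max(),4):
        q=B[s&(abs(B[...,o]-a)<3)][:,ax]
        if nm=="leg": q=q[abs(q-np.median(q))<28]
        mids.append((q.min()+q.max())/2);wd.append(q.max()-q.min())
    print(nm,np.median(mids),np.polyfit(range(len(mids)),mids,1)[0]/4,"width",np.median(wd))
# board edges by colour at z=.01 : contour of non-table
G=raymap(.010)-bc;B1=np.stack([G@ex,G@ey],-1)*1000
red=w&(I[...,0]-I[...,2]>20)&(I[...,1]/I[...,0]<0.62)
for ax,lo,hi in [(0,-100,100),(1,-60,60)]:
    a=[];b=[]
    for c in np.arange(lo,hi,8):
        q=B1[red&(abs(B1[...,1-ax]-c)<3)][:,ax]
        if len(q)>5:a.append(q.min());b.append(q.max())
    print("board ax",ax,np.median(a),np.median(b),np.polyfit(range(len(a)),a,1)[0]/8,np.polyfit(range(len(b)),b,1)[0]/8)
for nm,p in[("collar",(.62727,-.06606)),("knob",(.62196,-.14047))]:
    g=np.array(p)-bc;print(nm,g@ex*1000,g@ey*1000)
E
python3 fit.py | tail -6
```

```text
leg 105.33496382932168 -0.010476096757200052 width 30.61795452814102
str 62.24430819063767 -0.018346934073769406 width 32.56049332891422
board ax 0 -118.16970701616093 115.28072431234614 -0.0013154792420055608 0.0006688957331966016
board ax 1 -157.80339440413456 157.15927995547315 -0.0019097828121012843 0.00517313283109651
collar 64.35831158284964 -73.42998931094056
knob 61.90085458488154 -147.98872525182907
```

```bash
cat > prof.py <<'E'
from fit import *
g=I.mean(-1);q=sat
for nm,sel,ax,r in [("leg",(B[...,0]>-80)&(B[...,0]<-10)&w,1,range(76,136,2)),("str",(B[...,1]>-25)&(B[...,1]<20)&w,0,range(34,94,2))]:
    print(nm,[(a,int(np.median(g[sel&(abs(B[...,ax]-a)<1.5)])),int(np.median(q[sel&(abs(B[...,ax]-a)<1.5)]))) for a in r])
E
python3 prof.py | tail -2
```

```text
leg [(76, 46, 45), (78, 45, 44), (80, 44, 44), (82, 45, 43), (84, 46, 40), (86, 58, 25), (88, 106, 25), (90, 128, 28), (92, 133, 29), (94, 135, 30), (96, 134, 30), (98, 134, 30), (100, 131, 29), (102, 105, 24), (104, 54, 18), (106, 30, 18), (108, 27, 18), (110, 37, 18), (112, 68, 19), (114, 123, 27), (116, 131, 29), (118, 135, 30), (120, 135, 30), (122, 134, 30), (124, 134, 30), (126, 132, 32), (128, 105, 50), (130, 84, 64), (132, 76, 74), (134, 75, 74)]
str [(34, 71, 73), (36, 71, 72), (38, 71, 71), (40, 71, 60), (42, 77, 44), (44, 99, 26), (46, 128, 28), (48, 129, 29), (50, 130, 29), (52, 130, 29), (54, 129, 29), (56, 125, 28), (58, 106, 25), (60, 69, 19), (62, 40, 17), (64, 35, 16), (66, 45, 17), (68, 77, 20), (70, 103, 25), (72, 127, 28), (74, 130, 29), (76, 130, 29), (78, 130, 29), (80, 128, 30), (82, 116, 32), (84, 110, 39), (86, 84, 64), (88, 75, 74), (90, 73, 75), (92, 72, 74)]
```

```bash
cat > plan.py <<'E'
from h import *
import json
th=np.radians(-2.194);bc=np.array([.56577,.00978])
ex=np.array([np.cos(th),np.sin(th)]);ey=np.array([-np.sin(th),np.cos(th)])
X0,YL,HOME=.0642,.1077,-.0607
C=np.array([X0-.06,YL-.06])
def slot(s): # s from by=0 on straight
    L=C[1];A=.06*np.pi/2
    if s<L:return np.array([X0,s])
    if s<L+A:
        a=(s-L)/.06;return C+.06*np.array([np.cos(a),np.sin(a)])
    return np.array([C[0]-(s-L-A),YL])
from scipy.optimize import brentq
def holder(s): # rear stud at s -> centre, heading
    r=slot(s);f=brentq(lambda q:np.linalg.norm(slot(q)-r)-.048,s+.02,s+.06);d=(slot(f)-r)/.048
    return r+.024*d,d
def knob(s):
    c,d=holder(s);return c-.075*d
S=np.arange(-.11,.30,.0005);KP=np.array([knob(s) for s in S]);HC=np.array([holder(s)[0] for s in S])
arc=np.r_[0,np.cumsum(np.linalg.norm(np.diff(KP,axis=0),axis=1))]
V=np.gradient(KP,arc,axis=0)
def w2(b):return bc+b[0]*ex+b[1]*ey
def rel(p,az,st=None):
    """world pos p(3), azimuth of tool y (world) with tool down -> row"""
    st=st or arm.get_state();q=st["tool_rot"];Rt=R.from_quat([q[1],q[2],q[3],q[0]])
    y=np.array([np.cos(az),np.sin(az),0]);z=np.array([0,0,-1.]);Rg=R.from_matrix(np.c_[np.cross(y,z),y,z])
    d=Rt.inv().apply(np.array(p)-st["position"]);wv=(Rt.inv()*Rg).as_rotvec()
    return dict(zip(["dx","dy","dz","wx","wy","wz"],[round(float(x),4) for x in np.r_[d,wv]]))
def show():
    s=arm.get_state();print("t",round(s["time"],2),"p",s["position"].round(4),"F",s["force"].round(2),"w",round(s["gripper_width"],4))
E
python3 - <<'E'
from plan import *
k=w2([.0636,-.1484]);print(k)
print(rel([*k,.13],np.radians(-92.2)))
for i in range(0,len(S),40): print(S[i].round(3),HC[i].round(4),KP[i].round(4),np.degrees(np.arctan2(V[i,1],V[i,0])).round(1))
E
```

```text
[ 0.62364215 -0.14094602]
{'dx': -0.6319, 'dy': -0.577, 'dz': 0.1012, 'wx': -0.0003, 'wy': 0.0014, 'wz': 2.8042}
-0.11 [ 0.0642 -0.086 ] [ 0.0642 -0.161 ] 90.0
-0.09 [ 0.0642 -0.066 ] [ 0.0642 -0.141 ] 90.0
-0.07 [ 0.0642 -0.046 ] [ 0.0642 -0.121 ] 90.0
-0.05 [ 0.0642 -0.026 ] [ 0.0642 -0.101 ] 90.0
-0.03 [ 0.0642 -0.006 ] [ 0.0642 -0.081 ] 90.0
-0.01 [0.0642 0.014 ] [ 0.0642 -0.061 ] 90.0
0.01 [0.0638 0.034 ] [ 0.0651 -0.041 ] 79.6
0.03 [0.0603 0.0537] [ 0.0725 -0.0203] 63.2
0.05 [0.0537 0.0716] [0.0863 0.0041] 62.0
0.07 [0.0432 0.0865] [0.0961 0.0333] 81.1
0.09 [0.0283 0.0971] [0.0957 0.0642] 100.2
0.11 [0.011  0.1035] [0.0849 0.0906] 126.2
0.13 [-0.0079  0.1071] [0.0671 0.1053] 157.3
0.15 [-0.0279  0.1077] [0.0471 0.1077] 180.0
0.17 [-0.0479  0.1077] [0.0271 0.1077] 180.0
0.19 [-0.0679  0.1077] [0.0071 0.1077] 180.0
0.21 [-0.0879  0.1077] [-0.0129  0.1077] 180.0
0.23 [-0.1079  0.1077] [-0.0329  0.1077] 180.0
0.25 [-0.1279  0.1077] [-0.0529  0.1077] 180.0
0.27 [-0.1479  0.1077] [-0.0729  0.1077] -180.0
0.29 [-0.1679  0.1077] [-0.0929  0.1077] 180.0
```

>>> {"api": "jog_arm", "payload": {
  "moves": [
    {"dx":-0.632,"dy":-0.577,"dz":0.101,"wz":2.804,"gripper":-0.4},
    {"dx":-0.632,"dy":-0.577,"dz":0.101,"wz":2.804,"gripper":-0.4},
    {"dx":-0.632,"dy":-0.577,"dz":0.101,"wz":2.804,"gripper":-0.4},
    {"dx":-0.632,"dy":-0.577,"dz":0.101,"wz":2.804,"gripper":-0.4},
    {"dx":-0.632,"dy":-0.577,"dz":0.101,"wz":2.804,"gripper":-0.4},
    {"dx":-0.632,"dy":-0.577,"dz":0.101,"wz":2.804,"gripper":-0.4},
    {"dx":-0.632,"dy":-0.577,"dz":0.101,"wz":2.804,"gripper":-0.4},
    {"dx":-0.632,"dy":-0.577,"dz":0.101,"wz":2.804,"gripper":-0.4},
    {"dx":-0.632,"dy":-0.577,"dz":0.101,"wz":2.804,"gripper":-0.4},
    {"dx":-0.632,"dy":-0.577,"dz":0.101,"wz":2.804,"gripper":-0.4},
    {"dx":-0.632,"dy":-0.577,"dz":0.101,"wz":2.804,"gripper":-0.4},
    {"dx":-0.632,"dy":-0.577,"dz":0.101,"wz":2.804,"gripper":-0.4},
    {"dx":-0.632,"dy":-0.577,"dz":0.101,"wz":2.804,"gripper":-0.4},
    {"dx":-0.632,"dy":-0.577,"dz":0.101,"wz":2.804,"gripper":-0.4},
    {"dx":-0.632,"dy":-0.577,"dz":0.101,"wz":2.804,"gripper":-0.4},
    {"dx":-0.632,"dy":-0.577,"dz":0.101,"wz":2.804,"gripper":-0.4},
    {"dx":-0.632,"dy":-0.577,"dz":0.101,"wz":2.804,"gripper":-0.4},
    {"dx":-0.632,"dy":-0.577,"dz":0.101,"wz":2.804,"gripper":-0.4},
    {"dx":-0.632,"dy":-0.577,"dz":0.101,"wz":2.804,"gripper":-0.4},
    {"dx":-0.632,"dy":-0.577,"dz":0.101,"wz":2.804,"gripper":-0.4}
  ]
}}

```text
validation failed for argument at $.mo...
```

>>> {"api": "jog_arm", "payload": {
  "moves": [
    {"dx":-0.632,"dy":-0.577,"dz":0.101,"wx":0.0,"wy":0.0,"wz":2.804,"gripper":-0.4},
    {"dx":-0.632,"dy":-0.577,"dz":0.101,"wx":0.0,"wy":0.0,"wz":2.804,"gripper":-0.4}
  ]
}}

```text
time: 0.35
position: [0.3024, 0.5151, 0.2157]
tool_rot: [-0.0, 0.369, 0.929, -0.001]
force: [0.7, 0.5, -0.1]
gripper_width: 0.0515
grip_force: 0.0
```

```bash
python3 -c "
from plan import *
show();print(rel([*w2([.0636,-.1484]),.13],np.radians(-92.2)))"
```

```text
t 0.35 p [0.3024 0.5151 0.2157] F [ 0.7   0.5  -0.13] w 0.0515
{'dx': -0.6836, 'dy': -0.2572, 'dz': 0.0862, 'wx': -0.0001, 'wy': 0.0013, 'wz': 2.4244}
```

>>> {"api": "jog_arm", "payload": {
  "moves": [
    {"dx":-0.684,"dy":-0.257,"dz":0.086,"wx":0,"wy":0,"wz":2.424,"gripper":-0.4},
    {"dx":-0.684,"dy":-0.257,"dz":0.086,"wx":0,"wy":0,"wz":2.424,"gripper":-0.4},
    {"dx":-0.684,"dy":-0.257,"dz":0.086,"wx":0,"wy":0,"wz":2.424,"gripper":-0.4},
    {"dx":-0.684,"dy":-0.257,"dz":0.086,"wx":0,"wy":0,"wz":2.424,"gripper":-0.4},
    {"dx":-0.684,"dy":-0.257,"dz":0.086,"wx":0,"wy":0,"wz":2.424,"gripper":-0.4},
    {"dx":-0.684,"dy":-0.257,"dz":0.086,"wx":0,"wy":0,"wz":2.424,"gripper":-0.4},
    {"dx":-0.684,"dy":-0.257,"dz":0.086,"wx":0,"wy":0,"wz":2.424,"gripper":-0.4},
    {"dx":-0.684,"dy":-0.257,"dz":0.086,"wx":0,"wy":0,"wz":2.424,"gripper":-0.4},
    {"dx":-0.684,"dy":-0.257,"dz":0.086,"wx":0,"wy":0,"wz":2.424,"gripper":-0.4},
    {"dx":-0.684,"dy":-0.257,"dz":0.086,"wx":0,"wy":0,"wz":2.424,"gripper":-0.4},
    {"dx":-0.684,"dy":-0.257,"dz":0.086,"wx":0,"wy":0,"wz":2.424,"gripper":-0.4},
    {"dx":-0.684,"dy":-0.257,"dz":0.086,"wx":0,"wy":0,"wz":2.424,"gripper":-0.4},
    {"dx":-0.684,"dy":-0.257,"dz":0.086,"wx":0,"wy":0,"wz":2.424,"gripper":-0.4},
    {"dx":-0.684,"dy":-0.257,"dz":0.086,"wx":0,"wy":0,"wz":2.424,"gripper":-0.4},
    {"dx":-0.684,"dy":-0.257,"dz":0.086,"wx":0,"wy":0,"wz":2.424,"gripper":-0.4},
    {"dx":-0.684,"dy":-0.257,"dz":0.086,"wx":0,"wy":0,"wz":2.424,"gripper":-0.4}
  ]
}}

```text
time: 2.35
position: [0.627, -0.1376, 0.1309]
tool_rot: [0.0, 1.0, -0.015, 0.0]
force: [-0.2, 0.2, -0.1]
gripper_width: 0.0257
grip_force: 0.0
```

```bash
python3 -c "
from plan import *
show();print(rel([*w2([.0636,-.1484]),.045],np.radians(-92.2)))
im,d,W,*_=grab('side');cv2.imwrite('pics/s1.png',cv2.resize(im[130:260,170:300],None,fx=4.5,fy=4.5,interpolation=cv2.INTER_CUBIC)[:,:,::-1])"
```

```text
t 2.35 p [ 0.627  -0.1376  0.1309] F [-0.19  0.21 -0.08] w 0.0257
{'dx': -0.0033, 'dy': 0.0035, 'dz': 0.0859, 'wx': 0.0001, 'wy': -0.0003, 'wz': 0.0083}
```

>>> {"api": "jog_arm", "payload": {
  "moves": [
    {"dx":-0.003,"dy":0.0035,"dz":0.0,"wx":0,"wy":0,"wz":0.008,"gripper":-0.4},
    {"dx":-0.003,"dy":0.0035,"dz":0.025,"wx":0,"wy":0,"wz":0.008,"gripper":-0.4},
    {"dx":-0.003,"dy":0.0035,"dz":0.045,"wx":0,"wy":0,"wz":0.008,"gripper":-0.4},
    {"dx":-0.003,"dy":0.0035,"dz":0.052,"wx":0,"wy":0,"wz":0.008,"gripper":-0.4},
    {"dx":-0.003,"dy":0.0035,"dz":0.058,"wx":0,"wy":0,"wz":0.008,"gripper":-0.4},
    {"dx":-0.003,"dy":0.0035,"dz":0.063,"wx":0,"wy":0,"wz":0.008,"gripper":-0.4},
    {"dx":-0.003,"dy":0.0035,"dz":0.063,"wx":0,"wy":0,"wz":0.008,"gripper":-0.4}
  ]
}}

```text
time: 3.28
position: [0.624, -0.1415, 0.0676]
tool_rot: [-0.0, 1.0, -0.021, -0.0]
force: [-0.1, -0.4, 0.2]
gripper_width: 0.0256
grip_force: 0.0
```

```bash
python3 -c "
from plan import *
show()
im,d,W,*_=grab('side');cv2.imwrite('pics/s2.png',cv2.resize(im[130:250,170:300],None,fx=4.8,fy=4.8,interpolation=cv2.INTER_CUBIC)[:,:,::-1])"
```

```text
t 3.27 p [ 0.624  -0.1415  0.0676] F [-0.05 -0.4   0.18] w 0.0256
```

View pics/s2.png

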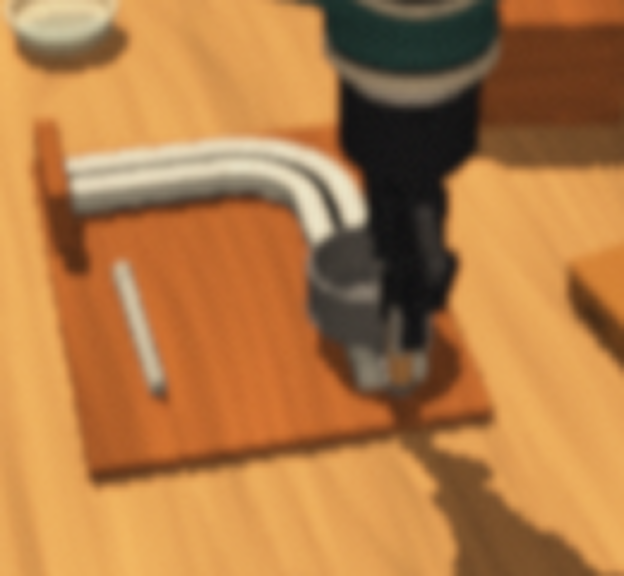

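The fingers straddle the top of the knob at (400,365), with no contact force. I'll lower further and narrow the cradle.

>>> {"api": "jog_arm", "payload": {
  "moves": [
    {"dx":0,"dy":0,"dz":0.008,"wx":0,"wy":0,"wz":0,"gripper":-0.45},
    {"dx":0,"dy":0,"dz":0.016,"wx":0,"wy":0,"wz":0,"gripper":-0.5},
    {"dx":0,"dy":0,"dz":0.022,"wx":0,"wy":0,"wz":0,"gripper":-0.53},
    {"dx":0,"dy":0,"dz":0.022,"wx":0,"wy":0,"wz":0,"gripper":-0.53}
  ]
}}

```text
time: 3.82
position: [0.6237, -0.1415, 0.0449]
tool_rot: [-0.0, 1.0, -0.021, -0.001]
force: [-0.6, 0.5, 0.2]
gripper_width: 0.0199
grip_force: 0.0
```

```bash
cat > push.py <<'E'
from plan import *
import sys
def rows(a0,a1,n,lead,z=.046,g=-0.53,st=None):
    st=st or arm.get_state();out=[]
    for a in np.linspace(a0,a1,n+1)[1:]:
        p=np.array([np.interp(a,arc,KP[:,i]) for i in(0,1)]);v=np.array([np.interp(a,arc,V[:,i]) for i in(0,1)]);v/=np.linalg.norm(v)
        vw=v[0]*ex+v[1]*ey
        r=rel([*(w2(p)+lead*vw),z],np.arctan2(-vw[1],-vw[0]),st)
        out.append({"dx":round(r["dx"],3),"dy":round(r["dy"],3),"dz":round(r["dz"],3),"wx":0,"wy":0,"wz":round(r["wz"],2),"gripper":g})
    print(json.dumps(out))
def where(lead=.002):
    st=arm.get_state();y=R.from_quat(st["tool_rot"][[1,2,3,0]]).apply([0,1,0])[:2]
    p=st["position"][:2]+lead*y-bc;b=np.array([p@ex,p@ey]);i=np.linalg.norm(KP-b,axis=1).argmin()
    print("knob b",b.round(4),"arc",arc[i].round(4),"off",np.linalg.norm(KP[i]-b).round(4),"holder est",HC[i].round(4))
    return arc[i]
E
python3 - <<'E'
from push import *
show();a=where()
ih=abs(HC[:,0]-HOME).argmin();print("home arc",arc[ih])
rows(a,a+.09,20,.002)
E
```

```text
t 3.83 p [ 0.6237 -0.1415  0.0449] F [-0.59  0.53  0.21] w 0.0199
knob b [ 0.0636 -0.1509] arc 0.01 off 0.0006 holder est [ 0.0642 -0.076 ]
home arc 0.3375093214249947
[{"dx": 0.001, "dy": -0.004, "dz": -0.001, "wx": 0, "wy": 0, "wz": -0.0, "gripper": -0.53}, {"dx": 0.001, "dy": -0.009, "dz": -0.001, "wx": 0, "wy": 0, "wz": -0.0, "gripper": -0.53}, {"dx": 0.001, "dy": -0.013, "dz": -0.001, "wx": 0, "wy": 0, "wz": -0.0, "gripper": -0.53}, {"dx": 0.001, "dy": -0.018, "dz": -0.001, "wx": 0, "wy": 0, "wz": -0.0, "gripper": -0.53}, {"dx": 0.001, "dy": -0.022, "dz": -0.001, "wx": 0, "wy": 0, "wz": -0.0, "gripper": -0.53}, {"dx": 0.001, "dy": -0.027, "dz": -0.001, "wx": 0, "wy": 0, "wz": -0.0, "gripper": -0.53}, {"dx": 0.001, "dy": -0.031, "dz": -0.001, "wx": 0, "wy": 0, "wz": -0.0, "gripper": -0.53}, {"dx": 0.001, "dy": -0.036, "dz": -0.001, "wx": 0, "wy": 0, "wz": -0.0, "gripper": -0.53}, {"dx": 0.0, "dy": -0.04, "dz": -0.001, "wx": 0, "wy": 0, "wz": -0.0, "gripper": -0.53}, {"dx": 0.0, "dy": -0.045, "dz": -0.001, "wx": 0, "wy": 0, "wz": -0.0, "gripper": -0.53}, {"dx": 0.0, "dy": -0.049, 
[... 162 characters left out ...]
, "dy": -0.058, "dz": -0.001, "wx": 0, "wy": 0, "wz": -0.0, "gripper": -0.53}, {"dx": 0.0, "dy": -0.063, "dz": -0.001, "wx": 0, "wy": 0, "wz": -0.0, "gripper": -0.53}, {"dx": 0.0, "dy": -0.067, "dz": -0.001, "wx": 0, "wy": 0, "wz": -0.0, "gripper": -0.53}, {"dx": 0.0, "dy": -0.072, "dz": -0.001, "wx": 0, "wy": 0, "wz": -0.0, "gripper": -0.53}, {"dx": 0.0, "dy": -0.076, "dz": -0.001, "wx": 0, "wy": 0, "wz": -0.0, "gripper": -0.53}, {"dx": 0.0, "dy": -0.081, "dz": -0.001, "wx": 0, "wy": 0, "wz": -0.0, "gripper": -0.53}, {"dx": 0.0, "dy": -0.085, "dz": -0.001, "wx": 0, "wy": 0, "wz": -0.0, "gripper": -0.53}, {"dx": 0.0, "dy": -0.09, "dz": -0.001, "wx": 0, "wy": 0, "wz": -0.0, "gripper": -0.53}]
```

>>> {"api": "jog_arm", "payload": {
  "moves": [
    {"dx":0.001,"dy":-0.003,"dz":0,"wx":0,"wy":0,"wz":0,"gripper":-0.53},
    {"dx":0.001,"dy":-0.006,"dz":0,"wx":0,"wy":0,"wz":0,"gripper":-0.53},
    {"dx":0.001,"dy":-0.009,"dz":0,"wx":0,"wy":0,"wz":0,"gripper":-0.53},
    {"dx":0.001,"dy":-0.012,"dz":0,"wx":0,"wy":0,"wz":0,"gripper":-0.53},
    {"dx":0.001,"dy":-0.016,"dz":0,"wx":0,"wy":0,"wz":0,"gripper":-0.53},
    {"dx":0.001,"dy":-0.02,"dz":0,"wx":0,"wy":0,"wz":0,"gripper":-0.53}
  ]
}}

```text
time: 4.58
position: [0.6258, -0.1213, 0.0456]
tool_rot: [0.0, 1.0, -0.021, -0.0]
force: [-0.1, -1.3, 1.1]
gripper_width: 0.0199
grip_force: 0.3
```

>>> {"api": "jog_arm", "payload": {
  "moves": [
    {"dx":0,"dy":-0.004,"dz":0,"wx":0,"wy":0,"wz":0,"gripper":-0.53},
    {"dx":0,"dy":-0.009,"dz":0,"wx":0,"wy":0,"wz":0,"gripper":-0.53},
    {"dx":0,"dy":-0.014,"dz":0,"wx":0,"wy":0,"wz":0,"gripper":-0.53},
    {"dx":0,"dy":-0.019,"dz":0,"wx":0,"wy":0,"wz":0,"gripper":-0.53},
    {"dx":0,"dy":-0.024,"dz":0,"wx":0,"wy":0,"wz":0,"gripper":-0.53},
    {"dx":0,"dy":-0.029,"dz":0,"wx":0,"wy":0,"wz":0,"gripper":-0.53},
    {"dx":0,"dy":-0.034,"dz":0,"wx":0,"wy":0,"wz":0,"gripper":-0.53},
    {"dx":0,"dy":-0.039,"dz":0,"wx":0,"wy":0,"wz":0,"gripper":-0.53},
    {"dx":0,"dy":-0.044,"dz":0,"wx":0,"wy":0,"wz":0,"gripper":-0.53},
    {"dx":0,"dy":-0.049,"dz":0,"wx":0,"wy":0,"wz":0,"gripper":-0.53},
    {"dx":0,"dy":-0.054,"dz":0,"wx":0,"wy":0,"wz":0,"gripper":-0.53},
    {"dx":0,"dy":-0.059,"dz":0,"wx":0,"wy":0,"wz":0,"gripper":-0.53},
    {"dx":0,"dy":-0.064,"dz":0,"wx":0,"wy":0,"wz":0,"gripper":-0.53},
    {"dx":0,"dy":-0.067,"dz":0,"wx":0,"wy":0,"wz":0,"gripper":-0.53}
  ]
}}

```text
time: 6.32
position: [0.6286, -0.0543, 0.0456]
tool_rot: [-0.0, 1.0, -0.021, -0.0]
force: [0.4, -1.2, 0.1]
gripper_width: 0.0201
grip_force: 0.3
```

Run:
```python
from push import *
show();a=where()
rows(a,a+.065,16,.002,z=.0455)
```

```text
t 6.33 p [ 0.6286 -0.0543  0.0456] F [ 0.42 -1.22  0.15] w 0.0201
knob b [ 0.0652 -0.0636] arc 0.0975 off 0.001 holder est [0.0642 0.0115]
[{"dx": -0.001, "dy": -0.004, "dz": 0.0, "wx": 0, "wy": 0, "wz": -0.0, "gripper": -0.53}, {"dx": -0.001, "dy": -0.008, "dz": 0.0, "wx": 0, "wy": 0, "wz": -0.0, "gripper": -0.53}, {"dx": -0.001, "dy": -0.012, "dz": 0.0, "wx": 0, "wy": 0, "wz": -0.0, "gripper": -0.53}, {"dx": -0.001, "dy": -0.016, "dz": 0.0, "wx": 0, "wy": 0, "wz": 0.07, "gripper": -0.53}, {"dx": -0.0, "dy": -0.02, "dz": 0.0, "wx": 0, "wy": 0, "wz": 0.14, "gripper": -0.53}, {"dx": 0.001, "dy": -0.024, "dz": 0.0, "wx": 0, "wy": 0, "wz": 0.21, "gripper": -0.53}, {"dx": 0.002, "dy": -0.028, "dz": 0.0, "wx": 0, "wy": 0, "wz": 0.28, "gripper": -0.53}, {"dx": 0.003, "dy": -0.032, "dz": 0.0, "wx": 0, "wy": 0, "wz": 0.33, "gripper": -0.53}, {"dx": 0.005, "dy": -0.036, "dz": 0.0, "wx": 0, "wy": 0, "wz": 0.39, "gripper": -0.53}, {"dx": 0.006, "dy": -0.04, "dz": 0.0, "wx": 0, "wy": 0, "wz": 0.43, "gripper": -0.53}, {"dx": 0.008, "dy": -0.043, "dz": 0.0, "wx": 0, "wy": 0, "wz": 0.47, "gripper": -0.53}, {"dx": 0.01, "dy": -0.047, "dz": 0.0, "wx": 0, "wy": 0, "wz": 0.49, "gripper": -0.53}, {"dx": 0.012, "dy": -0.05, "dz": 0.0, "wx": 0, "wy": 0, "wz": 0.51, "gripper": -0.53}, {"dx": 0.014, "dy": -0.054, "dz": 0.0, "wx": 0, "wy": 0, "wz": 0.52, "gripper": -0.53}, {"dx": 0.016, "dy": -0.057, "dz": 0.0, "wx": 0, "wy": 0, "wz": 0.53, "gripper": -0.53}, {"dx": 0.018, "dy": -0.061, "dz": 0.0, "wx": 0, "wy": 0, "wz": 0.53, "gripper": -0.53}]
```

>>> {"api": "jog_arm", "payload": {
  "moves": [
    {"dx":-0.001,"dy":-0.004,"dz":0,"wx":0,"wy":0,"wz":0,"gripper":-0.53},
    {"dx":-0.001,"dy":-0.008,"dz":0,"wx":0,"wy":0,"wz":0,"gripper":-0.53},
    {"dx":-0.001,"dy":-0.012,"dz":0,"wx":0,"wy":0,"wz":0,"gripper":-0.53},
    {"dx":-0.001,"dy":-0.016,"dz":0,"wx":0,"wy":0,"wz":0.07,"gripper":-0.53},
    {"dx":0,"dy":-0.02,"dz":0,"wx":0,"wy":0,"wz":0.14,"gripper":-0.53},
    {"dx":0.001,"dy":-0.024,"dz":0,"wx":0,"wy":0,"wz":0.21,"gripper":-0.53},
    {"dx":0.002,"dy":-0.028,"dz":0,"wx":0,"wy":0,"wz":0.28,"gripper":-0.53},
    {"dx":0.003,"dy":-0.032,"dz":0,"wx":0,"wy":0,"wz":0.33,"gripper":-0.53}
  ]
}}

```text
time: 7.32
position: [0.6329, -0.0226, 0.0456]
tool_rot: [0.0, 0.983, -0.186, 0.0]
force: [-0.0, -1.2, 0.7]
gripper_width: 0.0199
grip_force: 0.4
```

Run:
```python
from push import *
show();a=where()
rows(a,a+.04,12,.002,z=.0455)
im,d,W,*_=grab('top');np.savez('top1.npz',im=im,W=W)
cv2.imwrite('pics/t1.png',cv2.resize(im[165:280,165:310],None,fx=5,fy=5,interpolation=cv2.INTER_CUBIC)[:,:,::-1])
```

```text
t 7.33 p [ 0.6329 -0.0226  0.0456] F [-0.05 -1.18  0.68] w 0.0199
knob b [ 0.0677 -0.0317] arc 0.1295 off 0.0002 holder est [0.0626 0.0429]
[{"dx": 0.0, "dy": -0.003, "dz": 0.0, "wx": 0, "wy": 0, "wz": 0.04, "gripper": -0.53}, {"dx": 0.0, "dy": -0.006, "dz": 0.0, "wx": 0, "wy": 0, "wz": 0.08, "gripper": -0.53}, {"dx": 0.001, "dy": -0.01, "dz": 0.0, "wx": 0, "wy": 0, "wz": 0.11, "gripper": -0.53}, {"dx": 0.001, "dy": -0.013, "dz": 0.0, "wx": 0, "wy": 0, "wz": 0.14, "gripper": -0.53}, {"dx": 0.002, "dy": -0.016, "dz": 0.0, "wx": 0, "wy": 0, "wz": 0.16, "gripper": -0.53}, {"dx": 0.002, "dy": -0.02, "dz": 0.0, "wx": 0, "wy": 0, "wz": 0.18, "gripper": -0.53}, {"dx": 0.003, "dy": -0.023, "dz": 0.0, "wx": 0, "wy": 0, "wz": 0.19, "gripper": -0.53}, {"dx": 0.004, "dy": -0.026, "dz": 0.0, "wx": 0, "wy": 0, "wz": 0.19, "gripper": -0.53}, {"dx": 0.004, "dy": -0.029, "dz": 0.0, "wx": 0, "wy": 0, "wz": 0.2, "gripper": -0.53}, {"dx": 0.005, "dy": -0.033, "dz": 0.0, "wx": 0, "wy": 0, "wz": 0.2, "gripper": -0.53}, {"dx": 0.005, "dy": -0.036, "dz": 0.0, "wx": 0, "wy": 0, "wz": 0.19, "gripper": -0.53}, {"dx": 0.006, "dy": -0.039, "dz": 0.0, "wx": 0, "wy": 0, "wz": 0.16, "gripper": -0.53}]
```

View pics/t1.png

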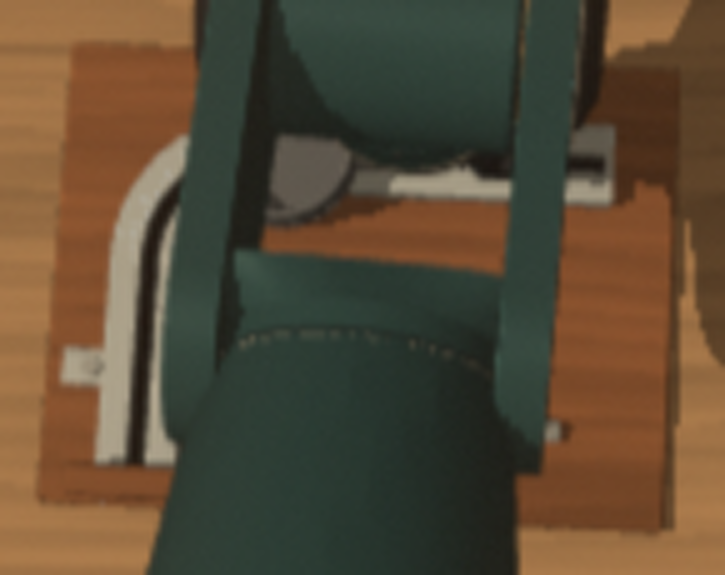

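The arm hides most of the view, but the disc edge at (310,180) shows the holder entering the bend. Force is still about 1.2 N, so I carry on.

>>> {"api": "jog_arm", "payload": {
  "moves": [
    {"dx":0,"dy":-0.003,"dz":0,"wx":0,"wy":0,"wz":0.04,"gripper":-0.53},
    {"dx":0,"dy":-0.006,"dz":0,"wx":0,"wy":0,"wz":0.08,"gripper":-0.53},
    {"dx":0.001,"dy":-0.01,"dz":0,"wx":0,"wy":0,"wz":0.11,"gripper":-0.53},
    {"dx":0.001,"dy":-0.013,"dz":0,"wx":0,"wy":0,"wz":0.14,"gripper":-0.53},
    {"dx":0.002,"dy":-0.016,"dz":0,"wx":0,"wy":0,"wz":0.16,"gripper":-0.53},
    {"dx":0.002,"dy":-0.02,"dz":0,"wx":0,"wy":0,"wz":0.18,"gripper":-0.53}
  ]
}}

```text
time: 8.12
position: [0.6421, -0.0047, 0.0456]
tool_rot: [0.0, 0.962, -0.273, -0.0]
force: [0.1, 0.0, -0.4]
gripper_width: 0.0203
grip_force: 0.3
```

Run:
```python
from push import *
show();a=where()
rows(a,a+.045,14,.002,z=.0455)
```

```text
t 8.12 p [ 0.6421 -0.0047  0.0456] F [ 0.13  0.02 -0.37] w 0.0203
knob b [ 0.0759 -0.0133] arc 0.1497 off 0.0004 holder est [0.0586 0.0593]
[{"dx": 0.0, "dy": -0.003, "dz": 0.0, "wx": 0, "wy": 0, "wz": 0.01, "gripper": -0.53}, {"dx": 0.001, "dy": -0.006, "dz": 0.0, "wx": 0, "wy": 0, "wz": 0.01, "gripper": -0.53}, {"dx": 0.001, "dy": -0.01, "dz": 0.0, "wx": 0, "wy": 0, "wz": 0.02, "gripper": -0.53}, {"dx": 0.001, "dy": -0.013, "dz": 0.0, "wx": 0, "wy": 0, "wz": 0.02, "gripper": -0.53}, {"dx": 0.001, "dy": -0.016, "dz": 0.0, "wx": 0, "wy": 0, "wz": 0.01, "gripper": -0.53}, {"dx": 0.001, "dy": -0.019, "dz": 0.0, "wx": 0, "wy": 0, "wz": -0.01, "gripper": -0.53}, {"dx": 0.0, "dy": -0.022, "dz": 0.0, "wx": 0, "wy": 0, "wz": -0.05, "gripper": -0.53}, {"dx": 0.0, "dy": -0.026, "dz": 0.0, "wx": 0, "wy": 0, "wz": -0.08, "gripper": -0.53}, {"dx": -0.0, "dy": -0.029, "dz": 0.0, "wx": 0, "wy": 0, "wz": -0.12, "gripper": -0.53}, {"dx": -0.001, "dy": -0.032, "dz": 0.0, "wx": 0, "wy": 0, "wz": -0.15, "gripper": -0.53}, {"dx": -0.001, "dy": -0.035, "dz": 0.0, "wx": 0, "wy": 0, "wz": -0.19, "gripper": -0.53}, {"dx": -0.002, "dy": -0.038, "dz": 0.0, "wx": 0, "wy": 0, "wz": -0.22, "gripper": -0.53}, {"dx": -0.003, "dy": -0.041, "dz": 0.0, "wx": 0, "wy": 0, "wz": -0.26, "gripper": -0.53}, {"dx": -0.004, "dy": -0.044, "dz": 0.0, "wx": 0, "wy": 0, "wz": -0.29, "gripper": -0.53}]
```

>>> {"api": "jog_arm", "payload": {
  "moves": [
    {"dx":0,"dy":-0.003,"dz":0,"wx":0,"wy":0,"wz":0.01,"gripper":-0.53},
    {"dx":0.001,"dy":-0.006,"dz":0,"wx":0,"wy":0,"wz":0.01,"gripper":-0.53},
    {"dx":0.001,"dy":-0.01,"dz":0,"wx":0,"wy":0,"wz":0.02,"gripper":-0.53},
    {"dx":0.001,"dy":-0.013,"dz":0,"wx":0,"wy":0,"wz":0.02,"gripper":-0.53},
    {"dx":0.001,"dy":-0.016,"dz":0,"wx":0,"wy":0,"wz":0.01,"gripper":-0.53},
    {"dx":0.001,"dy":-0.019,"dz":0,"wx":0,"wy":0,"wz":-0.01,"gripper":-0.53}
  ]
}}

```text
time: 8.88
position: [0.6529, 0.0109, 0.0457]
tool_rot: [-0.0, 0.964, -0.267, 0.0]
force: [1.0, -1.7, -0.1]
gripper_width: 0.0199
grip_force: 0.2
```

Run:
```python
from push import *
show();a=where()
rows(a,a+.055,17,.002,z=.0455)
im,d,W,*_=grab('side');cv2.imwrite('pics/s3.png',cv2.resize(im[130:250,170:300],None,fx=4.8,fy=4.8,interpolation=cv2.INTER_CUBIC)[:,:,::-1])
```

```text
t 8.88 p [0.6529 0.0109 0.0457] F [ 1.   -1.7  -0.13] w 0.0199
knob b [0.086  0.0027] arc 0.1686 off 0.0005 holder est [0.0541 0.0708]
[{"dx": -0.001, "dy": -0.003, "dz": 0.0, "wx": 0, "wy": 0, "wz": -0.03, "gripper": -0.53}, {"dx": -0.001, "dy": -0.006, "dz": 0.0, "wx": 0, "wy": 0, "wz": -0.07, "gripper": -0.53}, {"dx": -0.001, "dy": -0.009, "dz": 0.0, "wx": 0, "wy": 0, "wz": -0.1, "gripper": -0.53}, {"dx": -0.002, "dy": -0.013, "dz": 0.0, "wx": 0, "wy": 0, "wz": -0.14, "gripper": -0.53}, {"dx": -0.002, "dy": -0.016, "dz": 0.0, "wx": 0, "wy": 0, "wz": -0.17, "gripper": -0.53}, {"dx": -0.003, "dy": -0.019, "dz": 0.0, "wx": 0, "wy": 0, "wz": -0.21, "gripper": -0.53}, {"dx": -0.004, "dy": -0.022, "dz": 0.0, "wx": 0, "wy": 0, "wz": -0.24, "gripper": -0.53}, {"dx": -0.004, "dy": -0.025, "dz": 0.0, "wx": 0, "wy": 0, "wz": -0.28, "gripper": -0.53}, {"dx": -0.005, "dy": -0.028, "dz": 0.0, "wx": 0, "wy": 0, "wz": -0.31, "gripper": -0.53}, {"dx": -0.006, "dy": -0.031, "dz": 0.0, "wx": 0, "wy": 0, "wz": -0.34, "gripper": -0.53}, {"dx": -0.008, "dy": -0.034, "dz": 0.0, "wx": 0, "wy": 0, "wz": -0.38, "gripper": -0.53}, {"dx": -0.009, "dy": -0.037, "dz": 0.0, "wx": 0, "wy": 0, "wz": -0.41, "gripper": -0.53}, {"dx": -0.011, "dy": -0.04, "dz": 0.0, "wx": 0, "wy": 0, "wz": -0.45, "gripper": -0.53}, {"dx": -0.012, "dy": -0.043, "dz": 0.0, "wx": 0, "wy": 0, "wz": -0.48, "gripper": -0.53}, {"dx": -0.014, "dy": -0.046, "dz": 0.0, "wx": 0, "wy": 0, "wz": -0.52, "gripper": -0.53}, {"dx": -0.015, "dy": -0.049, "dz": 0.0, "wx": 0, "wy": 0, "wz": -0.55, "gripper": -0.53}, {"dx": -0.017, "dy": -0.051, "dz": 0.0, "wx": 0, "wy": 0, "wz": -0.59, "gripper": -0.53}]
```

View pics/s3.png

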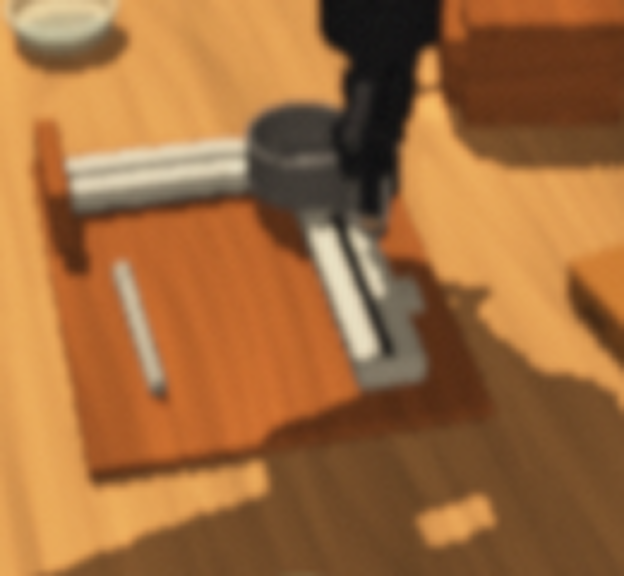

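The holder's collar is now in the bend at (300,155), and the knob is between the fingertips near (370,222). I'm continuing at about 2 N.

>>> {"api": "jog_arm", "payload": {
  "moves": [
    {"dx":-0.001,"dy":-0.003,"dz":0,"wx":0,"wy":0,"wz":-0.03,"gripper":-0.53},
    {"dx":-0.001,"dy":-0.006,"dz":0,"wx":0,"wy":0,"wz":-0.07,"gripper":-0.53},
    {"dx":-0.001,"dy":-0.009,"dz":0,"wx":0,"wy":0,"wz":-0.1,"gripper":-0.53},
    {"dx":-0.002,"dy":-0.013,"dz":0,"wx":0,"wy":0,"wz":-0.14,"gripper":-0.53},
    {"dx":-0.002,"dy":-0.016,"dz":0,"wx":0,"wy":0,"wz":-0.17,"gripper":-0.53},
    {"dx":-0.003,"dy":-0.019,"dz":0,"wx":0,"wy":0,"wz":-0.21,"gripper":-0.53},
    {"dx":-0.004,"dy":-0.022,"dz":0,"wx":0,"wy":0,"wz":-0.24,"gripper":-0.53},
    {"dx":-0.004,"dy":-0.025,"dz":0,"wx":0,"wy":0,"wz":-0.28,"gripper":-0.53}
  ]
}}

```text
time: 9.93
position: [0.6622, 0.0345, 0.0456]
tool_rot: [-0.0, 0.992, -0.129, -0.0]
force: [0.2, -0.1, -0.9]
gripper_width: 0.02
grip_force: 0.2
```

Run:
```python
from push import *
show();a=where()
rows(a,a+.06,18,.002,z=.0455)
```

```text
t 9.93 p [0.6622 0.0345 0.0456] F [ 0.21 -0.1  -0.87] w 0.02
knob b [0.095  0.0264] arc 0.1942 off 0.0003 holder est [0.046  0.0835]
[{"dx": -0.0, "dy": -0.003, "dz": 0.0, "wx": 0, "wy": 0, "wz": -0.03, "gripper": -0.53}, {"dx": -0.001, "dy": -0.007, "dz": 0.0, "wx": 0, "wy": 0, "wz": -0.06, "gripper": -0.53}, {"dx": -0.001, "dy": -0.01, "dz": 0.0, "wx": 0, "wy": 0, "wz": -0.1, "gripper": -0.53}, {"dx": -0.001, "dy": -0.013, "dz": 0.0, "wx": 0, "wy": 0, "wz": -0.13, "gripper": -0.53}, {"dx": -0.002, "dy": -0.017, "dz": 0.0, "wx": 0, "wy": 0, "wz": -0.17, "gripper": -0.53}, {"dx": -0.003, "dy": -0.02, "dz": 0.0, "wx": 0, "wy": 0, "wz": -0.21, "gripper": -0.53}, {"dx": -0.004, "dy": -0.023, "dz": 0.0, "wx": 0, "wy": 0, "wz": -0.24, "gripper": -0.53}, {"dx": -0.004, "dy": -0.026, "dz": 0.0, "wx": 0, "wy": 0, "wz": -0.28, "gripper": -0.53}, {"dx": -0.005, "dy": -0.029, "dz": 0.0, "wx": 0, "wy": 0, "wz": -0.31, "gripper": -0.53}, {"dx": -0.007, "dy": -0.033, "dz": 0.0, "wx": 0, "wy": 0, "wz": -0.35, "gripper": -0.53}, {"dx": -0.008, "dy": -0.036, "dz": 0.0, "wx": 0, "wy": 0, "wz": -0.38, "gripper": -0.53}, {"dx": -0.009, "dy": -0.039, "dz": 0.0, "wx": 0, "wy": 0, "wz": -0.42, "gripper": -0.53}, {"dx": -0.011, "dy": -0.042, "dz": 0.0, "wx": 0, "wy": 0, "wz": -0.46, "gripper": -0.53}, {"dx": -0.012, "dy": -0.045, "dz": 0.0, "wx": 0, "wy": 0, "wz": -0.52, "gripper": -0.53}, {"dx": -0.014, "dy": -0.047, "dz": 0.0, "wx": 0, "wy": 0, "wz": -0.57, "gripper": -0.53}, {"dx": -0.016, "dy": -0.05, "dz": 0.0, "wx": 0, "wy": 0, "wz": -0.62, "gripper": -0.53}, {"dx": -0.018, "dy": -0.053, "dz": 0.0, "wx": 0, "wy": 0, "wz": -0.68, "gripper": -0.53}, {"dx": -0.021, "dy": -0.055, "dz": 0.0, "wx": 0, "wy": 0, "wz": -0.73, "gripper": -0.53}]
```

>>> {"api": "jog_arm", "payload": {
  "moves": [
    {"dx":0,"dy":-0.003,"dz":0,"wx":0,"wy":0,"wz":-0.03,"gripper":-0.53},
    {"dx":-0.001,"dy":-0.007,"dz":0,"wx":0,"wy":0,"wz":-0.06,"gripper":-0.53},
    {"dx":-0.001,"dy":-0.01,"dz":0,"wx":0,"wy":0,"wz":-0.1,"gripper":-0.53},
    {"dx":-0.001,"dy":-0.013,"dz":0,"wx":0,"wy":0,"wz":-0.13,"gripper":-0.53},
    {"dx":-0.002,"dy":-0.017,"dz":0,"wx":0,"wy":0,"wz":-0.17,"gripper":-0.53},
    {"dx":-0.003,"dy":-0.02,"dz":0,"wx":0,"wy":0,"wz":-0.21,"gripper":-0.53},
    {"dx":-0.004,"dy":-0.023,"dz":0,"wx":0,"wy":0,"wz":-0.24,"gripper":-0.53},
    {"dx":-0.004,"dy":-0.026,"dz":0,"wx":0,"wy":0,"wz":-0.28,"gripper":-0.53},
    {"dx":-0.005,"dy":-0.029,"dz":0,"wx":0,"wy":0,"wz":-0.31,"gripper":-0.53},
    {"dx":-0.007,"dy":-0.033,"dz":0,"wx":0,"wy":0,"wz":-0.35,"gripper":-0.53}
  ]
}}

```text
time: 11.18
position: [0.664, 0.0681, 0.0457]
tool_rot: [-0.0, 0.999, 0.046, 0.0]
force: [1.0, 1.0, 0.4]
gripper_width: 0.02
grip_force: 0.2
```

Run:
```python
from push import *
show();a=where()
rows(a,a+.06,18,.002,z=.0455)
```

```text
t 11.18 p [0.664  0.0681 0.0457] F [0.96 1.   0.44] w 0.02
knob b [0.0962 0.0601] arc 0.2283 off 0.0003 holder est [0.0304 0.0961]
[{"dx": 0.0, "dy": -0.004, "dz": 0.0, "wx": 0, "wy": 0, "wz": -0.04, "gripper": -0.53}, {"dx": -0.0, "dy": -0.007, "dz": 0.0, "wx": 0, "wy": 0, "wz": -0.08, "gripper": -0.53}, {"dx": -0.001, "dy": -0.01, "dz": 0.0, "wx": 0, "wy": 0, "wz": -0.13, "gripper": -0.53}, {"dx": -0.001, "dy": -0.013, "dz": 0.0, "wx": 0, "wy": 0, "wz": -0.18, "gripper": -0.53}, {"dx": -0.002, "dy": -0.017, "dz": 0.0, "wx": 0, "wy": 0, "wz": -0.23, "gripper": -0.53}, {"dx": -0.003, "dy": -0.02, "dz": 0.0, "wx": 0, "wy": 0, "wz": -0.28, "gripper": -0.53}, {"dx": -0.004, "dy": -0.023, "dz": 0.0, "wx": 0, "wy": 0, "wz": -0.34, "gripper": -0.53}, {"dx": -0.005, "dy": -0.026, "dz": 0.0, "wx": 0, "wy": 0, "wz": -0.4, "gripper": -0.53}, {"dx": -0.007, "dy": -0.029, "dz": 0.0, "wx": 0, "wy": 0, "wz": -0.45, "gripper": -0.53}, {"dx": -0.009, "dy": -0.032, "dz": 0.0, "wx": 0, "wy": 0, "wz": -0.52, "gripper": -0.53}, {"dx": -0.01, "dy": -0.035, "dz": 0.0, "wx": 0, "wy": 0, "wz": -0.58, "gripper": -0.53}, {"dx": -0.013, "dy": -0.037, "dz": 0.0, "wx": 0, "wy": 0, "wz": -0.65, "gripper": -0.53}, {"dx": -0.015, "dy": -0.04, "dz": 0.0, "wx": 0, "wy": 0, "wz": -0.72, "gripper": -0.53}, {"dx": -0.017, "dy": -0.042, "dz": 0.0, "wx": 0, "wy": 0, "wz": -0.8, "gripper": -0.53}, {"dx": -0.02, "dy": -0.044, "dz": 0.0, "wx": 0, "wy": 0, "wz": -0.88, "gripper": -0.53}, {"dx": -0.022, "dy": -0.046, "dz": 0.0, "wx": 0, "wy": 0, "wz": -0.97, "gripper": -0.53}, {"dx": -0.025, "dy": -0.048, "dz": 0.0, "wx": 0, "wy": 0, "wz": -1.06, "gripper": -0.53}, {"dx": -0.028, "dy": -0.049, "dz": 0.0, "wx": 0, "wy": 0, "wz": -1.17, "gripper": -0.53}]
```

>>> {"api": "jog_arm", "payload": {
  "moves": [
    {"dx":0,"dy":-0.004,"dz":0,"wx":0,"wy":0,"wz":-0.04,"gripper":-0.53},
    {"dx":0,"dy":-0.007,"dz":0,"wx":0,"wy":0,"wz":-0.08,"gripper":-0.53},
    {"dx":-0.001,"dy":-0.01,"dz":0,"wx":0,"wy":0,"wz":-0.13,"gripper":-0.53},
    {"dx":-0.001,"dy":-0.013,"dz":0,"wx":0,"wy":0,"wz":-0.18,"gripper":-0.53},
    {"dx":-0.002,"dy":-0.017,"dz":0,"wx":0,"wy":0,"wz":-0.23,"gripper":-0.53},
    {"dx":-0.003,"dy":-0.02,"dz":0,"wx":0,"wy":0,"wz":-0.28,"gripper":-0.53},
    {"dx":-0.004,"dy":-0.023,"dz":0,"wx":0,"wy":0,"wz":-0.34,"gripper":-0.53},
    {"dx":-0.005,"dy":-0.026,"dz":0,"wx":0,"wy":0,"wz":-0.4,"gripper":-0.53}
  ]
}}

```text
time: 12.18
position: [0.6566, 0.0935, 0.0456]
tool_rot: [0.0, 0.97, 0.244, -0.0]
force: [0.0, -1.3, 0.0]
gripper_width: 0.02
grip_force: 0.5
```

Run:
```python
from push import *
show();a=where()
rows(a,a+.06,18,.002,z=.0455)
```

```text
t 12.18 p [0.6566 0.0935 0.0456] F [ 0.01 -1.34  0.04] w 0.02
knob b [0.0886 0.0854] arc 0.2549 off 0.0004 holder est [0.0151 0.1023]
[{"dx": -0.001, "dy": -0.004, "dz": 0.0, "wx": 0, "wy": 0, "wz": -0.05, "gripper": -0.53}, {"dx": -0.001, "dy": -0.007, "dz": 0.0, "wx": 0, "wy": 0, "wz": -0.11, "gripper": -0.53}, {"dx": -0.002, "dy": -0.01, "dz": 0.0, "wx": 0, "wy": 0, "wz": -0.18, "gripper": -0.53}, {"dx": -0.002, "dy": -0.013, "dz": 0.0, "wx": 0, "wy": 0, "wz": -0.25, "gripper": -0.53}, {"dx": -0.003, "dy": -0.017, "dz": 0.0, "wx": 0, "wy": 0, "wz": -0.32, "gripper": -0.53}, {"dx": -0.005, "dy": -0.02, "dz": 0.0, "wx": 0, "wy": 0, "wz": -0.4, "gripper": -0.53}, {"dx": -0.006, "dy": -0.023, "dz": 0.0, "wx": 0, "wy": 0, "wz": -0.48, "gripper": -0.53}, {"dx": -0.008, "dy": -0.025, "dz": 0.0, "wx": 0, "wy": 0, "wz": -0.57, "gripper": -0.53}, {"dx": -0.01, "dy": -0.028, "dz": 0.0, "wx": 0, "wy": 0, "wz": -0.66, "gripper": -0.53}, {"dx": -0.013, "dy": -0.03, "dz": 0.0, "wx": 0, "wy": 0, "wz": -0.77, "gripper": -0.53}, {"dx": -0.015, "dy": -0.033, "dz": 0.0, "wx": 0, "wy": 0, "wz": -0.87, "gripper": -0.53}, {"dx": -0.018, "dy": -0.034, "dz": 0.0, "wx": 0, "wy": 0, "wz": -0.99, "gripper": -0.53}, {"dx": -0.021, "dy": -0.036, "dz": 0.0, "wx": 0, "wy": 0, "wz": -1.04, "gripper": -0.53}, {"dx": -0.024, "dy": -0.038, "dz": 0.0, "wx": 0, "wy": 0, "wz": -1.04, "gripper": -0.53}, {"dx": -0.026, "dy": -0.039, "dz": 0.0, "wx": 0, "wy": 0, "wz": -1.04, "gripper": -0.53}, {"dx": -0.029, "dy": -0.041, "dz": 0.0, "wx": 0, "wy": 0, "wz": -1.04, "gripper": -0.53}, {"dx": -0.032, "dy": -0.043, "dz": 0.0, "wx": 0, "wy": 0, "wz": -1.04, "gripper": -0.53}, {"dx": -0.035, "dy": -0.044, "dz": 0.0, "wx": 0, "wy": 0, "wz": -1.04, "gripper": -0.53}]
```

>>> {"api": "jog_arm", "payload": {
  "moves": [
    {"dx":-0.001,"dy":-0.004,"dz":0,"wx":0,"wy":0,"wz":-0.05,"gripper":-0.53},
    {"dx":-0.001,"dy":-0.007,"dz":0,"wx":0,"wy":0,"wz":-0.11,"gripper":-0.53},
    {"dx":-0.002,"dy":-0.01,"dz":0,"wx":0,"wy":0,"wz":-0.18,"gripper":-0.53},
    {"dx":-0.002,"dy":-0.013,"dz":0,"wx":0,"wy":0,"wz":-0.25,"gripper":-0.53},
    {"dx":-0.003,"dy":-0.017,"dz":0,"wx":0,"wy":0,"wz":-0.32,"gripper":-0.53},
    {"dx":-0.005,"dy":-0.02,"dz":0,"wx":0,"wy":0,"wz":-0.4,"gripper":-0.53},
    {"dx":-0.006,"dy":-0.023,"dz":0,"wx":0,"wy":0,"wz":-0.48,"gripper":-0.53},
    {"dx":-0.008,"dy":-0.025,"dz":0,"wx":0,"wy":0,"wz":-0.57,"gripper":-0.53},
    {"dx":-0.01,"dy":-0.028,"dz":0,"wx":0,"wy":0,"wz":-0.66,"gripper":-0.53}
  ]
}}

```text
time: 13.3
position: [0.6348, 0.1133, 0.0458]
tool_rot: [0.0, 0.838, 0.545, 0.0]
force: [2.0, -2.4, 0.9]
gripper_width: 0.0201
grip_force: 1.3
```

Run:
```python
from push import *
show();a=where()
rows(a,.3375,16,.002,z=.0455)
```

```text
t 13.3 p [0.6348 0.1133 0.0458] F [ 2.04 -2.42  0.89] w 0.0201
knob b [0.0669 0.1053] arc 0.2843 off 0.0002 holder est [-0.0079  0.1071]
[{"dx": -0.0, "dy": -0.003, "dz": 0.0, "wx": 0, "wy": 0, "wz": -0.08, "gripper": -0.53}, {"dx": -0.001, "dy": -0.006, "dz": 0.0, "wx": 0, "wy": 0, "wz": -0.19, "gripper": -0.53}, {"dx": -0.002, "dy": -0.01, "dz": 0.0, "wx": 0, "wy": 0, "wz": -0.3, "gripper": -0.53}, {"dx": -0.003, "dy": -0.013, "dz": 0.0, "wx": 0, "wy": 0, "wz": -0.38, "gripper": -0.53}, {"dx": -0.004, "dy": -0.016, "dz": 0.0, "wx": 0, "wy": 0, "wz": -0.38, "gripper": -0.53}, {"dx": -0.006, "dy": -0.019, "dz": 0.0, "wx": 0, "wy": 0, "wz": -0.38, "gripper": -0.53}, {"dx": -0.007, "dy": -0.022, "dz": 0.0, "wx": 0, "wy": 0, "wz": -0.38, "gripper": -0.53}, {"dx": -0.008, "dy": -0.025, "dz": 0.0, "wx": 0, "wy": 0, "wz": -0.38, "gripper": -0.53}, {"dx": -0.009, "dy": -0.028, "dz": 0.0, "wx": 0, "wy": 0, "wz": -0.38, "gripper": -0.53}, {"dx": -0.011, "dy": -0.031, "dz": 0.0, "wx": 0, "wy": 0, "wz": -0.38, "gripper": -0.53}, {"dx": -0.012, "dy": -0.034, "dz": 0.0, "wx": 0, "wy": 0, "wz": -0.38, "gripper": -0.53}, {"dx": -0.013, "dy": -0.037, "dz": 0.0, "wx": 0, "wy": 0, "wz": -0.38, "gripper": -0.53}, {"dx": -0.014, "dy": -0.041, "dz": 0.0, "wx": 0, "wy": 0, "wz": -0.38, "gripper": -0.53}, {"dx": -0.016, "dy": -0.043, "dz": 0.0, "wx": 0, "wy": 0, "wz": -0.38, "gripper": -0.53}, {"dx": -0.017, "dy": -0.047, "dz": 0.0, "wx": 0, "wy": 0, "wz": -0.38, "gripper": -0.53}, {"dx": -0.018, "dy": -0.05, "dz": 0.0, "wx": 0, "wy": 0, "wz": -0.38, "gripper": -0.53}]
```

>>> {"api": "jog_arm", "payload": {
  "moves": [
    {"dx":-0.001,"dy":0,"dz":0,"wx":0,"wy":0,"wz":-0.1,"gripper":-0.53},
    {"dx":-0.001,"dy":-0.002,"dz":0,"wx":0,"wy":0,"wz":-0.2,"gripper":-0.53},
    {"dx":-0.002,"dy":-0.005,"dz":0,"wx":0,"wy":0,"wz":-0.3,"gripper":-0.53},
    {"dx":-0.003,"dy":-0.008,"dz":0,"wx":0,"wy":0,"wz":-0.38,"gripper":-0.53},
    {"dx":-0.004,"dy":-0.011,"dz":0,"wx":0,"wy":0,"wz":-0.38,"gripper":-0.53}
  ]
}}

```text
time: 13.92
position: [0.623, 0.1143, 0.0457]
tool_rot: [0.0, 0.722, 0.692, 0.0]
force: [2.0, -0.6, 0.5]
gripper_width: 0.0202
grip_force: 0.6
```

Run:
```python
from push import *
show();a=where()
rows(a,.3375,4,.002,z=.0455)
im,d,W,*_=grab('side');cv2.imwrite('pics/s4.png',cv2.resize(im[130:250,170:300],None,fx=4.8,fy=4.8,interpolation=cv2.INTER_CUBIC)[:,:,::-1])
```

```text
t 13.93 p [0.623  0.1143 0.0457] F [ 2.04 -0.62  0.48] w 0.0202
knob b [0.0552 0.1067] arc 0.2965 off 0.001 holder est [-0.0199  0.1077]
[{"dx": 0.001, "dy": -0.01, "dz": 0.0, "wx": 0, "wy": 0, "wz": -0.0, "gripper": -0.53}, {"dx": 0.001, "dy": -0.021, "dz": 0.0, "wx": 0, "wy": 0, "wz": -0.0, "gripper": -0.53}, {"dx": 0.001, "dy": -0.031, "dz": 0.0, "wx": 0, "wy": 0, "wz": -0.0, "gripper": -0.53}, {"dx": 0.001, "dy": -0.041, "dz": 0.0, "wx": 0, "wy": 0, "wz": -0.0, "gripper": -0.53}]
```

View pics/s4.png

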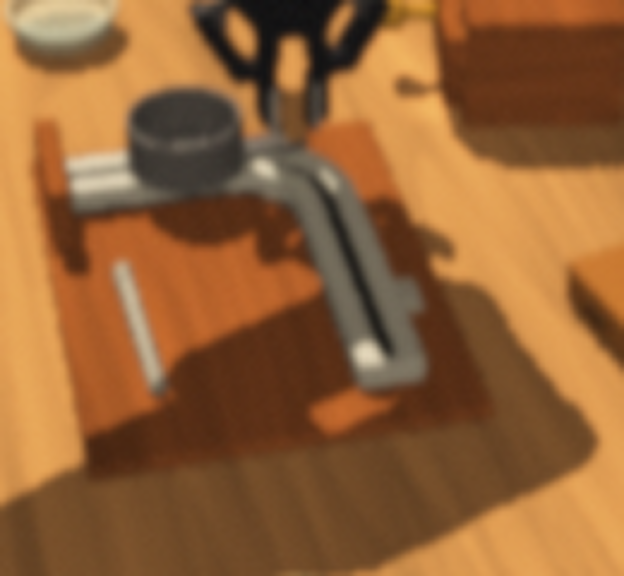

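The holder is on the final leg at (185,140), with the knob in the cradle at (290,115). I go straight in, then creep up to the stop.

>>> {"api": "jog_arm", "payload": {
  "moves": [
    {"dx":0,"dy":-0.003,"dz":0,"wx":0,"wy":0,"wz":0,"gripper":-0.53},
    {"dx":0,"dy":-0.007,"dz":0,"wx":0,"wy":0,"wz":0,"gripper":-0.53},
    {"dx":0,"dy":-0.011,"dz":0,"wx":0,"wy":0,"wz":0,"gripper":-0.53},
    {"dx":0,"dy":-0.015,"dz":0,"wx":0,"wy":0,"wz":0,"gripper":-0.53},
    {"dx":0,"dy":-0.019,"dz":0,"wx":0,"wy":0,"wz":0,"gripper":-0.53},
    {"dx":0,"dy":-0.023,"dz":0,"wx":0,"wy":0,"wz":0,"gripper":-0.53},
    {"dx":0,"dy":-0.027,"dz":0,"wx":0,"wy":0,"wz":0,"gripper":-0.53},
    {"dx":0,"dy":-0.031,"dz":0,"wx":0,"wy":0,"wz":0,"gripper":-0.53},
    {"dx":0,"dy":-0.034,"dz":0,"wx":0,"wy":0,"wz":0,"gripper":-0.53},
    {"dx":0,"dy":-0.036,"dz":0,"wx":0,"wy":0,"wz":0,"gripper":-0.53}
  ]
}}

```text
time: 15.22
position: [0.5869, 0.1158, 0.0457]
tool_rot: [0.0, 0.722, 0.692, 0.0]
force: [1.3, -0.6, 0.8]
gripper_width: 0.0201
grip_force: 0.4
```

>>> {"api": "jog_arm", "payload": {
  "moves": [
    {"dx":0,"dy":-0.0008,"dz":0,"wx":0,"wy":0,"wz":0,"gripper":-0.53},
    {"dx":0,"dy":-0.0015,"dz":0,"wx":0,"wy":0,"wz":0,"gripper":-0.53}
  ]
}}

```text
time: 15.48
position: [0.5856, 0.1158, 0.0457]
tool_rot: [0.0, 0.722, 0.692, 0.0]
force: [1.5, -0.3, 0.4]
gripper_width: 0.0199
grip_force: 0.5
```

>>> {"api": "jog_arm", "payload": {
  "moves": [
    {"dx":0,"dy":-0.0006,"dz":0,"wx":0,"wy":0,"wz":0,"gripper":-0.53},
    {"dx":0,"dy":-0.0012,"dz":0,"wx":0,"wy":0,"wz":0,"gripper":-0.53}
  ]
}}

```text
time: 15.72
position: [0.5844, 0.1159, 0.0456]
tool_rot: [-0.0, 0.722, 0.692, -0.0]
force: [1.0, -0.3, 0.1]
gripper_width: 0.0197
grip_force: 0.5
```

>>> {"api": "jog_arm", "payload": {
  "moves": [
    {"dx":0,"dy":-0.0005,"dz":0,"wx":0,"wy":0,"wz":0,"gripper":-0.53},
    {"dx":0,"dy":-0.0008,"dz":0,"wx":0,"wy":0,"wz":0,"gripper":-0.53}
  ]
}}

```text
time: 15.98
position: [0.5836, 0.1159, 0.0457]
tool_rot: [0.0, 0.722, 0.692, -0.0]
force: [0.6, -1.2, 0.5]
gripper_width: 0.0204
grip_force: 0.4
```

>>> {"api": "jog_arm", "payload": {
  "moves": [
    {"dx":0,"dy":-0.0004,"dz":0,"wx":0,"wy":0,"wz":0,"gripper":-0.53},
    {"dx":0,"dy":-0.0006,"dz":0,"wx":0,"wy":0,"wz":0,"gripper":-0.53}
  ]
}}

```text
time: 16.23
position: [0.583, 0.116, 0.0457]
tool_rot: [0.0, 0.722, 0.692, -0.0]
force: [1.5, -0.2, 0.6]
gripper_width: 0.0203
grip_force: 0.4
```

>>> {"api": "jog_arm", "payload": {
  "moves": [
    {"dx":0,"dy":-0.0004,"dz":0,"wx":0,"wy":0,"wz":0,"gripper":-0.53},
    {"dx":0,"dy":-0.0007,"dz":0,"wx":0,"wy":0,"wz":0,"gripper":-0.53}
  ]
}}

```text
time: 16.48
position: [0.5823, 0.116, 0.0457]
tool_rot: [0.0, 0.722, 0.692, -0.0]
force: [1.2, -0.2, -0.6]
gripper_width: 0.0203
grip_force: 0.4
```

>>> {"api": "jog_arm", "payload": {
  "moves": [
    {"dx":0,"dy":-0.0004,"dz":0,"wx":0,"wy":0,"wz":0,"gripper":-0.53},
    {"dx":0,"dy":-0.0006,"dz":0,"wx":0,"wy":0,"wz":0,"gripper":-0.53}
  ]
}}

```text
time: 16.73
position: [0.5817, 0.116, 0.0457]
tool_rot: [0.0, 0.722, 0.692, 0.0]
force: [1.6, -0.9, 1.0]
gripper_width: 0.02
grip_force: 0.7
```

>>> {"api": "jog_arm", "payload": {
  "moves": [
    {"dx":0,"dy":-0.0003,"dz":0,"wx":0,"wy":0,"wz":0,"gripper":-0.53},
    {"dx":0,"dy":-0.0005,"dz":0,"wx":0,"wy":0,"wz":0,"gripper":-0.53}
  ]
}}

```text
time: 16.98
position: [0.5815, 0.116, 0.0458]
tool_rot: [0.0, 0.722, 0.692, 0.0]
force: [4.8, -0.1, -0.4]
gripper_width: 0.0198
grip_force: 2.4
```

Run:
```python
from push import *
show();where()
```

```text
t 16.98 p [0.5815 0.116  0.0458] F [ 4.75 -0.06 -0.42] w 0.0198
knob b [0.0136 0.1068] arc 0.338 off 0.0009 holder est [-0.0614  0.1077]
```

Contact with the stop reads 4.8 N, so the holder is home. I back off, lift, and go to the cup.

>>> {"api": "jog_arm", "payload": {
  "moves": [
    {"dx":0,"dy":0.0015,"dz":0,"wx":0,"wy":0,"wz":0,"gripper":-0.48},
    {"dx":0,"dy":0.0015,"dz":-0.01,"wx":0,"wy":0,"wz":0,"gripper":-0.4},
    {"dx":0,"dy":0.0015,"dz":-0.04,"wx":0,"wy":0,"wz":0,"gripper":-0.4},
    {"dx":0,"dy":0.0015,"dz":-0.085,"wx":0,"wy":0,"wz":0,"gripper":-0.4},
    {"dx":-0.06,"dy":0,"dz":-0.1,"wx":0,"wy":0,"wz":0,"gripper":0.5},
    {"dx":-0.12,"dy":-0.01,"dz":-0.1,"wx":0,"wy":0,"wz":0,"gripper":1},
    {"dx":-0.18,"dy":-0.018,"dz":-0.1,"wx":0,"wy":0,"wz":0,"gripper":1},
    {"dx":-0.24,"dy":-0.026,"dz":-0.1,"wx":0,"wy":0,"wz":0,"gripper":1},
    {"dx":-0.3,"dy":-0.034,"dz":-0.1,"wx":0,"wy":0,"wz":0,"gripper":1},
    {"dx":-0.36,"dy":-0.042,"dz":-0.1,"wx":0,"wy":0,"wz":0,"gripper":1},
    {"dx":-0.42,"dy":-0.05,"dz":-0.1,"wx":0,"wy":0,"wz":0,"gripper":1},
    {"dx":-0.46,"dy":-0.051,"dz":-0.09,"wx":0,"wy":0,"wz":0,"gripper":1},
    {"dx":-0.4716,"dy":-0.0515,"dz":-0.085,"wx":0,"wy":0,"wz":0,"gripper":1},
    {"dx":-0.4716,"dy":-0.0515,"dz":-0.085,"wx":0,"wy":0,"wz":0,"gripper":1},
    {"dx":-0.4716,"dy":-0.0515,"dz":-0.085,"wx":0,"wy":0,"wz":0,"gripper":1}
  ]
}}

```text
time: 18.85
position: [0.5103, -0.3519, 0.1312]
tool_rot: [0.0, 0.721, 0.692, 0.0]
force: [-0.6, -0.2, 0.8]
gripper_width: 0.0855
grip_force: 0.0
```

Run:
```python
from plan import *
show()
im,d,W,K,Rm,t=grab('top');I=im.astype(float)
w=np.zeros(d.shape,bool);w[160:290,165:310]=1
vis=cv2.resize(im[150:290,160:440],None,fx=2.8,fy=2.8,interpolation=cv2.INTER_CUBIC)[:,:,::-1];cv2.imwrite('pics/t2.png',vis)
B=np.stack([(W[...,:2]-bc)@ex,(W[...,:2]-bc)@ey],-1)
q=w&(W[...,2]>.056)&(W[...,2]<.072)&(np.hypot(B[...,0]+.0607,B[...,1]-.107)<.055)&(B[...,0]>-.103)
P=W[q][:,:2];print(q.sum())
from scipy.optimize import least_squares
from scipy.spatial import ConvexHull
print(cv2.minEnclosingCircle(P.astype(np.float32)),cv2.minEnclosingCircle(B[q].astype(np.float32)))
print("pred",w2([-.0607,.1077]))
st=arm.get_state();print(rel([.5111,-.3534,.13],np.radians(-2.4)))
```

```text
t 18.85 p [ 0.5103 -0.3519  0.1312] F [-0.65 -0.23  0.83] w 0.0855
173
((0.5047944784164429, 0.12270354479551315), 0.04439476132392883) ((-0.06525393575429916, 0.11050646007061005), 0.04439471289515495)
pred [0.50923759 0.11972484]
{'dx': -0.0015, 'dy': 0.0008, 'dz': 0.0013, 'wx': 0.0005, 'wy': 0.0001, 'wz': 0.0011}
```

View pics/t2.png

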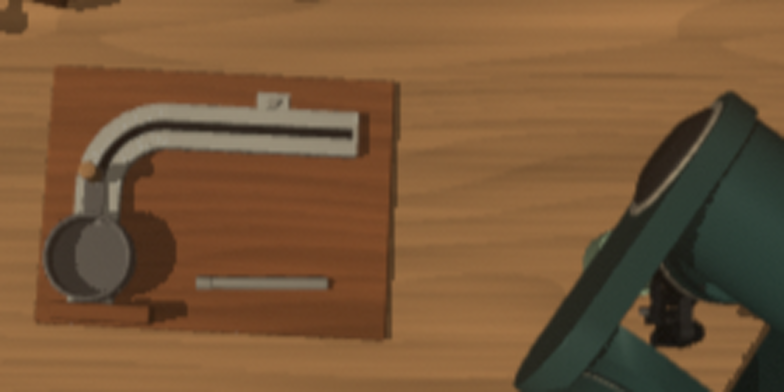

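The empty holder sits home against the stop at (88,256). Next I lower around the cup and grip it.

>>> {"api": "jog_arm", "payload": {
  "moves": [
    {"dx":-0.0015,"dy":0.001,"dz":0.01,"wx":0,"wy":0,"wz":0,"gripper":1},
    {"dx":-0.0015,"dy":0.001,"dz":0.04,"wx":0,"wy":0,"wz":0,"gripper":1},
    {"dx":-0.0015,"dy":0.001,"dz":0.065,"wx":0,"wy":0,"wz":0,"gripper":1},
    {"dx":-0.0015,"dy":0.001,"dz":0.08,"wx":0,"wy":0,"wz":0,"gripper":1},
    {"dx":-0.0015,"dy":0.001,"dz":0.087,"wx":0,"wy":0,"wz":0,"gripper":1},
    {"dx":-0.0015,"dy":0.001,"dz":0.087,"wx":0,"wy":0,"wz":0,"gripper":0.7},
    {"dx":-0.0015,"dy":0.001,"dz":0.087,"wx":0,"wy":0,"wz":0,"gripper":0.55},
    {"dx":-0.0015,"dy":0.001,"dz":0.087,"wx":0,"wy":0,"wz":0,"gripper":0.4},
    {"dx":-0.0015,"dy":0.001,"dz":0.087,"wx":0,"wy":0,"wz":0,"gripper":0.3},
    {"dx":-0.0015,"dy":0.001,"dz":0.087,"wx":0,"wy":0,"wz":0,"gripper":0.3}
  ]
}}

```text
time: 20.15
position: [0.5113, -0.355, 0.0452]
tool_rot: [0.001, 0.722, 0.692, 0.0]
force: [-2.3, 0.3, 6.3]
gripper_width: 0.0618
grip_force: 65.4
```

Run:
```python
from plan import *
show();print(arm.get_state()["grip_force"])
im,d,W,K,Rm,t=grab('top');np.savez('top3.npz',im=im,W=W)
I=im.astype(float);sat=I.max(-1)-I.min(-1)
C=-Rm.T@t;v,u=np.mgrid[:384,:512]
D=np.stack([(u-K[0,2])/K[0,0],(v-K[1,2])/K[1,1],np.ones(u.shape)],-1)@Rm
G=(C+D*((.064-C[2])/D[...,2])[...,None])[...,:2]
pred=w2([-.0607,.1077])
m=(np.hypot(*(G-pred).transpose(2,0,1))<.06)&(sat<28)&(I.mean(-1)<115)
# score circle r=.039 outer: fraction inside mask minus mask outside(r .041-.046)
best=[]
for ddx in np.arange(-.008,.0081,.0005):
    for ddy in np.arange(-.008,.0081,.0005):
        r=np.hypot(*(G-pred-[ddx,ddy]).transpose(2,0,1))
        best.append((m[r<.038].mean()-m[(r>.040)&(r<.045)].mean(),ddx,ddy))
best.sort(reverse=True);print(best[:4])
# high rim via depth: ring r 35-39
q=W[(W[...,2]>.054)&(W[...,2]<.075)&(np.hypot(*(W[...,:2]-pred).transpose(2,0,1))<.048)]
s=[]
for ddx in np.arange(-.008,.0081,.0005):
    for ddy in np.arange(-.008,.0081,.0005):
        r=np.hypot(*(q[:,:2]-pred-[ddx,ddy]).T);s.append((((r>.0345)&(r<.0395)).sum(),ddx,ddy))
s.sort(reverse=True);print(len(q),s[:4])
```

```text
t 20.15 p [ 0.5113 -0.355   0.0452] F [-2.29  0.28  6.35] w 0.0618
65.38986832325463
[(np.float64(0.8372474993648712), np.float64(-0.001999999999999995), np.float64(-0.003499999999999996)), (np.float64(0.8251121076233183), np.float64(-0.0014999999999999944), np.float64(-0.003499999999999996)), (np.float64(0.8235294117647058), np.float64(-0.0014999999999999944), np.float64(-0.0029999999999999957)), (np.float64(0.8197799134681807), np.float64(-0.001999999999999995), np.float64(-0.0029999999999999957))]
208 [(np.int64(179), np.float64(6.938893903907228e-18), np.float64(-0.0004999999999999935)), (np.int64(176), np.float64(0.0005000000000000074), np.float64(6.938893903907228e-18)), (np.int64(176), np.float64(0.0005000000000000074), np.float64(-0.0004999999999999935)), (np.int64(176), np.float64(6.938893903907228e-18), np.float64(6.938893903907228e-18))]
```

>>> {"api": "jog_arm", "payload": {
  "moves": [
    {"dx":0,"dy":0,"dz":-0.01,"wx":0,"wy":0,"wz":0,"gripper":0.3},
    {"dx":0,"dy":0,"dz":-0.035,"wx":0,"wy":0,"wz":0,"gripper":0.3},
    {"dx":0,"dy":0,"dz":-0.07,"wx":0,"wy":0,"wz":0,"gripper":0.3},
    {"dx":0.005,"dy":0,"dz":-0.1,"wx":0,"wy":0,"wz":0,"gripper":0.3},
    {"dx":0.025,"dy":-0.001,"dz":-0.115,"wx":0,"wy":0,"wz":0,"gripper":0.3},
    {"dx":0.06,"dy":-0.003,"dz":-0.115,"wx":0,"wy":0,"wz":0,"gripper":0.3},
    {"dx":0.1,"dy":-0.005,"dz":-0.115,"wx":0,"wy":0,"wz":0,"gripper":0.3},
    {"dx":0.14,"dy":-0.007,"dz":-0.115,"wx":0,"wy":0,"wz":0,"gripper":0.3},
    {"dx":0.18,"dy":-0.009,"dz":-0.115,"wx":0,"wy":0,"wz":0,"gripper":0.3},
    {"dx":0.22,"dy":-0.011,"dz":-0.115,"wx":0,"wy":0,"wz":0,"gripper":0.3},
    {"dx":0.26,"dy":-0.013,"dz":-0.115,"wx":0,"wy":0,"wz":0,"gripper":0.3},
    {"dx":0.3,"dy":-0.015,"dz":-0.115,"wx":0,"wy":0,"wz":0,"gripper":0.3},
    {"dx":0.34,"dy":-0.017,"dz":-0.115,"wx":0,"wy":0,"wz":0,"gripper":0.3},
    {"dx":0.38,"dy":-0.019,"dz":-0.115,"wx":0,"wy":0,"wz":0,"gripper":0.3},
    {"dx":0.42,"dy":-0.021,"dz":-0.115,"wx":0,"wy":0,"wz":0,"gripper":0.3},
    {"dx":0.45,"dy":-0.022,"dz":-0.115,"wx":0,"wy":0,"wz":0,"gripper":0.3},
    {"dx":0.465,"dy":-0.022,"dz":-0.115,"wx":0,"wy":0,"wz":0,"gripper":0.3},
    {"dx":0.473,"dy":-0.022,"dz":-0.115,"wx":0,"wy":0,"wz":0,"gripper":0.3},
    {"dx":0.473,"dy":-0.022,"dz":-0.115,"wx":0,"wy":0,"wz":0,"gripper":0.3},
    {"dx":0.473,"dy":-0.022,"dz":-0.115,"wx":0,"wy":0,"wz":0,"gripper":0.3}
  ]
}}

```text
time: 22.7
position: [0.5088, 0.1183, 0.1586]
tool_rot: [0.0, 0.722, 0.692, -0.0]
force: [-0.3, 0.2, -0.7]
gripper_width: 0.0615
grip_force: 65.6
```

Run:
```python
from plan import *
show();p=arm.get_state()["position"]
im,d,W,K,Rm,t=grab('side');I=im.astype(float)
near=np.hypot(*(W[...,:2]-p[:2]).transpose(2,0,1))<.06
m=near&(I[...,1]>I[...,0]+8)&(W[...,2]>.09)
Q=W[m];print("cup px",m.sum(),"z",np.percentile(Q[:,2],[2,50,98]).round(3))
from scipy.optimize import least_squares
for lo,hi in [(.11,.13),(.13,.15),(.15,.17),(.17,.2)]:
    q=Q[(Q[:,2]>lo)&(Q[:,2]<hi)]
    if len(q)>15:
        f=least_squares(lambda c:np.hypot(q[:,0]-c[0],q[:,1]-c[1])-.0303,p[:2],loss='soft_l1',f_scale=.002);print(lo,len(q),f.x.round(4),(f.x-p[:2]).round(4))
cv2.imwrite('pics/s5.png',cv2.resize(im[80:230,120:280],None,fx=4,fy=4,interpolation=cv2.INTER_CUBIC)[:,:,::-1])
```

```text
t 22.7 p [0.5088 0.1183 0.1586] F [-0.34  0.21 -0.66] w 0.0615
cup px 1033 z [0.127 0.363 0.502]
0.11 33 [0.5095 0.1215] [0.0007 0.0032]
0.13 95 [0.5092 0.1207] [0.0004 0.0024]
0.15 114 [0.5099 0.1193] [0.0011 0.001 ]
0.17 249 [0.5093 0.1182] [ 0.0005 -0.0001]
```

View pics/s5.png

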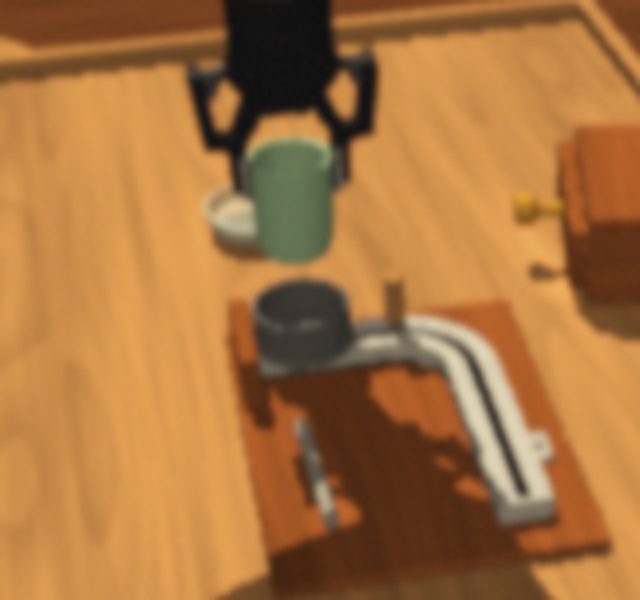

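The cup hangs upright above the holder at (290,200), with the collar at (303,322). Its measured centre is within about 1 mm of the collar centre. Lowering now.

>>> {"api": "jog_arm", "payload": {
  "moves": [
    {"dx":0,"dy":0,"dz":0.01,"wx":0,"wy":0,"wz":0,"gripper":0.3},
    {"dx":0,"dy":0,"dz":0.025,"wx":0,"wy":0,"wz":0,"gripper":0.3},
    {"dx":0,"dy":0,"dz":0.035,"wx":0,"wy":0,"wz":0,"gripper":0.3},
    {"dx":0,"dy":0,"dz":0.042,"wx":0,"wy":0,"wz":0,"gripper":0.3},
    {"dx":0,"dy":0,"dz":0.047,"wx":0,"wy":0,"wz":0,"gripper":0.3},
    {"dx":0,"dy":0,"dz":0.051,"wx":0,"wy":0,"wz":0,"gripper":0.3},
    {"dx":0,"dy":0,"dz":0.054,"wx":0,"wy":0,"wz":0,"gripper":0.3},
    {"dx":0,"dy":0,"dz":0.054,"wx":0,"wy":0,"wz":0,"gripper":0.3}
  ]
}}

```text
time: 23.75
position: [0.5087, 0.119, 0.1046]
tool_rot: [-0.0, 0.722, 0.692, -0.0]
force: [-0.4, -0.3, -1.8]
gripper_width: 0.0613
grip_force: 65.6
```

>>> {"api": "jog_arm", "payload": {
  "moves": [
    {"dx":0,"dy":0,"dz":0.003,"wx":0,"wy":0,"wz":0,"gripper":0.3},
    {"dx":0,"dy":0,"dz":0.006,"wx":0,"wy":0,"wz":0,"gripper":0.3},
    {"dx":0,"dy":0,"dz":0.01,"wx":0,"wy":0,"wz":0,"gripper":0.3},
    {"dx":0,"dy":0,"dz":0.014,"wx":0,"wy":0,"wz":0,"gripper":0.3},
    {"dx":0,"dy":0,"dz":0.018,"wx":0,"wy":0,"wz":0,"gripper":0.3},
    {"dx":0,"dy":0,"dz":0.021,"wx":0,"wy":0,"wz":0,"gripper":0.3},
    {"dx":0,"dy":0,"dz":0.022,"wx":0,"wy":0,"wz":0,"gripper":0.3}
  ]
}}

```text
time: 24.62
position: [0.5087, 0.119, 0.0824]
tool_rot: [-0.0, 0.722, 0.692, -0.0]
force: [0.2, -0.3, -1.1]
gripper_width: 0.0612
grip_force: 65.6
```

No rim contact. I creep down the last ~3 mm until the floor takes load.

>>> {"api": "jog_arm", "payload": {
  "moves": [
    {"dx":0,"dy":0,"dz":0.0008,"wx":0,"wy":0,"wz":0,"gripper":0.3},
    {"dx":0,"dy":0,"dz":0.0015,"wx":0,"wy":0,"wz":0,"gripper":0.3},
    {"dx":0,"dy":0,"dz":0.002,"wx":0,"wy":0,"wz":0,"gripper":0.3}
  ]
}}

```text
time: 25.0
position: [0.5088, 0.119, 0.0807]
tool_rot: [0.0, 0.722, 0.692, 0.0]
force: [0.6, -0.3, -1.3]
gripper_width: 0.0615
grip_force: 65.6
```

>>> {"api": "jog_arm", "payload": {
  "moves": [
    {"dx":0,"dy":0,"dz":0.0004,"wx":0,"wy":0,"wz":0,"gripper":0.3},
    {"dx":0,"dy":0,"dz":0.0008,"wx":0,"wy":0,"wz":0,"gripper":0.3}
  ]
}}

```text
time: 25.25
position: [0.5088, 0.119, 0.0799]
tool_rot: [-0.0, 0.722, 0.692, 0.0]
force: [0.7, 0.4, -2.2]
gripper_width: 0.061
grip_force: 65.6
```

>>> {"api": "jog_arm", "payload": {
  "moves": [
    {"dx":0,"dy":0,"dz":0.0004,"wx":0,"wy":0,"wz":0,"gripper":0.3},
    {"dx":0,"dy":0,"dz":0.0007,"wx":0,"wy":0,"wz":0,"gripper":0.3}
  ]
}}

```text
time: 25.5
position: [0.5088, 0.119, 0.0793]
tool_rot: [0.0, 0.722, 0.692, 0.0]
force: [-1.5, 0.1, 1.3]
gripper_width: 0.0616
grip_force: 65.8
```

>>> {"api": "jog_arm", "payload": {
  "moves": [
    {"dx":0,"dy":0,"dz":0.0003,"wx":0,"wy":0,"wz":0,"gripper":0.3},
    {"dx":0,"dy":0,"dz":0.0005,"wx":0,"wy":0,"wz":0,"gripper":0.3}
  ]
}}

```text
time: 25.75
position: [0.5089, 0.119, 0.0791]
tool_rot: [0.0, 0.722, 0.692, 0.0]
force: [-3.1, -0.3, 7.5]
gripper_width: 0.0612
grip_force: 66.2
```

>>> {"api": "jog_arm", "payload": {
  "moves": [
    {"dx":0,"dy":0,"dz":0.0002,"wx":0,"wy":0,"wz":0,"gripper":0.3},
    {"dx":0,"dy":0,"dz":0.0004,"wx":0,"wy":0,"wz":0,"gripper":0.3}
  ]
}}

```text
time: 26.0
position: [0.5091, 0.1191, 0.0792]
tool_rot: [0.0, 0.722, 0.692, 0.0]
force: [-3.5, -0.4, 10.4]
gripper_width: 0.0615
grip_force: 66.5
```

The cup is standing on the floor of the holder. I release it and lift away.

>>> {"api": "jog_arm", "payload": {
  "moves": [
    {"dx":0,"dy":0,"dz":0,"wx":0,"wy":0,"wz":0,"gripper":0.55},
    {"dx":0,"dy":0,"dz":0,"wx":0,"wy":0,"wz":0,"gripper":0.75},
    {"dx":0,"dy":0,"dz":0,"wx":0,"wy":0,"wz":0,"gripper":0.95},
    {"dx":0,"dy":0,"dz":0,"wx":0,"wy":0,"wz":0,"gripper":0.95},
    {"dx":0,"dy":0,"dz":0,"wx":0,"wy":0,"wz":0,"gripper":0.95},
    {"dx":0,"dy":0,"dz":-0.01,"wx":0,"wy":0,"wz":0,"gripper":0.95},
    {"dx":0,"dy":0,"dz":-0.03,"wx":0,"wy":0,"wz":0,"gripper":0.95},
    {"dx":0,"dy":0,"dz":-0.07,"wx":0,"wy":0,"wz":0,"gripper":0.95},
    {"dx":0,"dy":0,"dz":-0.12,"wx":0,"wy":0,"wz":0,"gripper":0.95},
    {"dx":-0.06,"dy":0,"dz":-0.15,"wx":0,"wy":0,"wz":0,"gripper":0.95},
    {"dx":-0.12,"dy":0,"dz":-0.15,"wx":0,"wy":0,"wz":0,"gripper":0.95},
    {"dx":-0.18,"dy":0,"dz":-0.15,"wx":0,"wy":0,"wz":0,"gripper":0.95},
    {"dx":-0.24,"dy":0,"dz":-0.15,"wx":0,"wy":0,"wz":0,"gripper":0.95},
    {"dx":-0.24,"dy":0,"dz":-0.15,"wx":0,"wy":0,"wz":0,"gripper":0.95}
  ]
}}

```text
time: 27.75
position: [0.4982, -0.1242, 0.2298]
tool_rot: [0.001, 0.723, 0.69, 0.0]
force: [0.3, 0.7, -0.1]
gripper_width: 0.0835
grip_force: 0.0
```

Run:
```python
from plan import *
show()
im,d,W,*_=grab('top');a=cv2.resize(im[190:290,150:250],None,fx=4,fy=4,interpolation=cv2.INTER_CUBIC)
b,d2,W2,*_=grab('side');b=cv2.resize(b[110:210,150:250],None,fx=4,fy=4,interpolation=cv2.INTER_CUBIC)
cv2.imwrite('pics/f.png',np.hstack([a,b])[:,:,::-1])
q=W[(W[...,2]>.1)&(np.hypot(*(W[...,:2]-[.509,.1195]).transpose(2,0,1))<.05)]
print(len(q),cv2.minEnclosingCircle(q[:,:2].astype(np.float32)),np.percentile(q[:,2],[5,50,95]))
```

```text
t 27.75 p [ 0.4982 -0.1242  0.2298] F [ 0.3   0.69 -0.13] w 0.0835
174 ((0.5090253353118896, 0.12016141414642334), 0.031570058315992355) [0.10202973 0.11322814 0.11699589]
```

View pics/f.png

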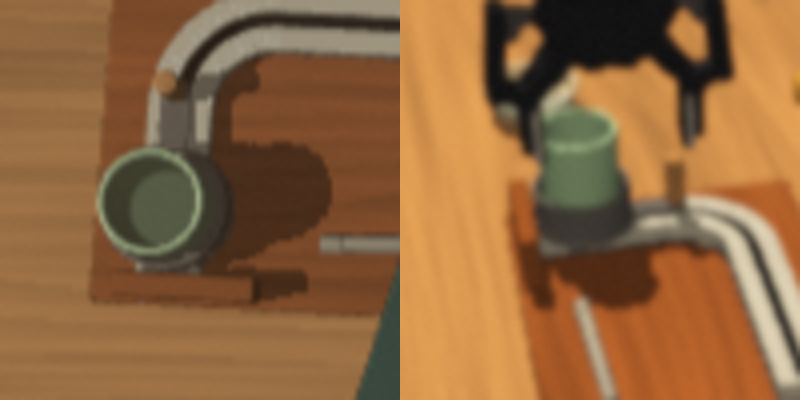

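Run:
```python
from plan import *
a=np.load('top3.npz')['im'];b,*_=grab('top')
K=eyes.get_calibration('top')['mtx']
# knob+arm patch (pixels): top view crop origin (150,190), x4: knob (165,80), arm (175,120)
for nm,(u0,u1,v0,v1) in {"knob+arm":(184,205,204,226),"board ref":(225,275,240,262),"stop":(172,215,256,264)}.items():
    A=cv2.cvtColor(a[v0:v1,u0:u1],cv2.COLOR_RGB2GRAY).astype(np.float32);B=cv2.cvtColor(b[v0:v1,u0:u1],cv2.COLOR_RGB2GRAY).astype(np.float32)
    (s,r)=cv2.phaseCorrelate(A,B,cv2.createHanningWindow(A.shape[::-1],cv2.CV_32F));print(nm,np.round(s,3),round(r,2),"px; 1px=2.45mm", np.abs(A-B).mean())
```

```text
knob+arm [ 0.029 -0.059] 0.97 px; 1px=2.45mm 3.7316017
board ref [ 0.531 -1.083] 0.33 px; 1px=2.45mm 15.130909
stop [-0.073 -0.09 ] 0.88 px; 1px=2.45mm 2.9156976
```

```bash
python3 -c "
from cell import arm
print(arm.job_done())"
```

```text
the job is handed in; nothing more can be done
None
```

The holder is home against the stop and the mint-green cup stands upright inside it, released. The job was handed in at about 28 s of the 72 s allowed, but the hand-in call returned no verdict.

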